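Stack toroid cores on the sprung stand and lock them with the cross key

TASK

Stack all the toroid cores that are there (three or four) on the stand's spindle, largest at the bottom and each smaller one on top of the next larger, and press each one down so that the sprung seat gives visibly and the core lies flat before you add the next. Then lock the stack: set the red-handled cross key upright on the spindle, turn it under light pressure until its tongue drops into the cross slot, whose angle differs every time, let it go fully home with its collar on the spindle's top, and leave the stand free with its seat sprung back up. Never force the key, and leave the other things on the bench where they are.

Things in the scene. Friction and masses are not known exactly. Their poses are not given: they have to be found in the camera images.
- stand: Fixed assembly stand. Grey square base plate 104 x 104 x 10 mm on the worktop; origin at the centre of its underside. Above it a round aluminium seat, 56 mm across, carries an upright steel spindle, 30 mm across; stand, seat and spindle share one vertical axis.
- seat (a joint): How far the sprung seat (with the spindle) is pressed down, in m: 0 = up, at rest; it stops hard at 0.010. Empty, it begins to sink at about 5 N, less by the weight of the cores on it, and takes 0.5 N more per mm.
- seat_top (a point): Centre of the seat's upper face, where the lowest core lies: 34 mm above the worktop with the seat up; it sinks with the seat.
- spindle_top (a point): Centre of the spindle's top face, 62 mm above the seat's upper face (96 mm above the worktop with the seat up). A cross-shaped slot is cut in this face: two grooves at right angles, each 11.5 mm wide, right across the spindle, 13 mm deep. The cross stands at any angle about the vertical, different every time and not given by this entry (the spindle turns in the seat only under 0.25 N m or more).
- key: Cross key, 80 g, 51 mm tall, origin at the centre of the underside of its tongue, z up. From below: steel cross-shaped tongue 12 mm long (two blades along x and y, 24 mm from tip to tip, 6 mm thick; same shape every quarter turn), aluminium collar 42 mm across from 12 to 19 mm, red wing handle 50 mm long (x), 14 mm thick (y), from 23 to 51 mm height: take it across its thickness from above. It starts upright in its rest.
- key_rest: Fixed black rest that the key starts in: 70 x 70 x 6 mm foot with a round collar 48 mm across, its top 20 mm above the worktop, with a 31 mm round hole for the tongue. The key's collar lies on it, so the key's origin starts 8 mm above the worktop. Origin at the centre of its underside.
- core_1: Toroid core (a plain flat ring), yellow, largest of the set: outside 68 mm, hole 35 mm, 14 mm thick, about 50 g; origin at the centre of its underside, z up. Starts flat on the worktop; may be absent.
- core_2: Toroid core (a plain flat ring), green, second largest of the set: outside 63 mm, hole 35 mm, 14 mm thick, about 50 g; origin at the centre of its underside, z up. Starts flat on the worktop; may be absent.
- core_3: Toroid core (a plain flat ring), blue, second smallest of the set: outside 58 mm, hole 35 mm, 14 mm thick, about 50 g; origin at the centre of its underside, z up. Starts flat on the worktop; may be absent.
- core_4: Toroid core (a plain flat ring), grey, smallest of the set: outside 53 mm, hole 35 mm, 14 mm thick, about 50 g; origin at the centre of its underside, z up. Starts flat on the worktop; may be absent.
- multimeter: Bystander, loose: yellow pocket multimeter, 128 x 68 x 37 mm; origin at the centre of its underside.
- flux_bottle: Bystander, loose: small amber bottle with a white nozzle, 33 mm across, 82 mm tall; origin at the centre of its underside.
- tape_black: Bystander, loose: roll of black tape, 64 mm across, 19 mm high; origin at the centre of its underside.
- screwdriver_1: Bystander, loose: small screwdriver with a yellow handle, 13 x 143 x 12 mm (long along y); origin at the centre of its underside.
There are look-alikes about, which are no part of the job. Leave any orange or purple look-alike of the core_4 alone. Leave any green look-alike of the key alone.

How it is judged:
On the way, in this order (a step that is already met when the one before it is completed fails the run):
1. the yellow core, if there is one, lies flat on the stand and is pressed until the sprung seat and the core with it have sunk by about 3 mm or more (horizontal distance between core_1 and seat_top below 0.004 m and angle between core_1's own z axis and vertical below 0.07 rad and (z of core_1 in the frame of seat_top between -0.0025 and 0.0025 m and height (world z) of core_1 below 0.031 m)), for 0.1 s.
2. the green core, if there is one, lies flat on the stand and is pressed until the sprung seat and the core with it have sunk by about 3 mm or more (horizontal distance between core_2 and seat_top below 0.004 m and angle between core_2's own z axis and vertical below 0.07 rad and ((z of core_2 in the frame of seat_top between -0.0025 and 0.0025 m and height (world z) of core_2 below 0.031 m) or (z of core_2 in the frame of seat_top between 0.0115 and 0.0165 m and height (world z) of core_2 below 0.045 m))), for 0.1 s.
3. the blue core, if there is one, lies flat on the stand and is pressed until the sprung seat and the core with it have sunk by about 3 mm or more (horizontal distance between core_3 and seat_top below 0.004 m and angle between core_3's own z axis and vertical below 0.07 rad and ((z of core_3 in the frame of seat_top between -0.0025 and 0.0025 m and height (world z) of core_3 below 0.031 m) or (z of core_3 in the frame of seat_top between 0.0115 and 0.0165 m and height (world z) of core_3 below 0.045 m) or (z of core_3 in the frame of seat_top between 0.0255 and 0.0305 m and height (world z) of core_3 below 0.059 m))), for 0.1 s.
4. the grey core, if there is one, lies flat on the stand and is pressed until the sprung seat and the core with it have sunk by about 3 mm or more (horizontal distance between core_4 and seat_top below 0.004 m and angle between core_4's own z axis and vertical below 0.07 rad and ((z of core_4 in the frame of seat_top between -0.0025 and 0.0025 m and height (world z) of core_4 below 0.031 m) or (z of core_4 in the frame of seat_top between 0.0115 and 0.0165 m and height (world z) of core_4 below 0.045 m) or (z of core_4 in the frame of seat_top between 0.0255 and 0.0305 m and height (world z) of core_4 below 0.059 m) or (z of core_4 in the frame of seat_top between 0.0395 and 0.0445 m and height (world z) of core_4 below 0.073 m))), for 0.1 s.
At the end, for the whole second after the job is handed in: Cores present: flat (0.07 rad), centred on the spindle within 4 mm, at most 2.5 mm above their place in the stack, larger below smaller. Key: upright (0.07 rad), centred within 4.5 mm, tongue at least 9.5 mm deep in the slot. Seat up within 2 mm; all at rest (horizontal distance between each of core_1, core_2, core_3, core_4 and seat_top below 0.004 m and angle between each of core_1, core_2, core_3, core_4, key's own z axis and vertical below 0.07 rad and z of core_1 in the frame of seat_top between -0.003 and 0.0025 m and z of core_2 in the frame of seat_top between -0.003 and 0.0165 m and z of core_3 in the frame of seat_top between -0.003 and 0.0305 m and z of core_4 in the frame of seat_top between -0.003 and 0.0445 m and z of each of core_2, core_3, core_4 in the frame of core_1 above 0.01 m and z of each of core_3, core_4 in the frame of core_2 above 0.01 m and z of core_4 in the frame of core_3 above 0.01 m and linear speed of each of core_1, core_2, core_3, core_4, key below 0.01 m/s and horizontal distance between key and spindle_top below 0.0045 m and z of key in the frame of spindle_top below -0.0095 m and value of joint seat below 0.002 m); the robot touches nothing.
It fails at once if the key is pushed against the stand with more than 25 N (contact force between key and stand above 25 N).
It fails at once if a bystander on the bench is moved more than 3 cm (distance of any of multimeter, flux_bottle, tape_black, screwdriver_1 from where it was at the start of the episode above 0.03 m).
Of core_1, core_2, core_3, core_4 only 3 to 4 are there at a start; the rules pass over those that are not, and their reading is None.
At some moment in a run one of core_1, core_2, core_3, core_4 may be knocked a few centimetres aside while the robot is not near it.
It also fails if it takes over 210 s, if anything falls off the work surface, if the arm or the gripper's body presses on something with over 40 N, if the wrist force passes 120 N, or if a joint passes its speed limit or range.

ROBOT

A 6-joint arm with a two-finger parallel gripper is mounted at the origin on a cart in front of the work surface, level with it; the furniture and walls round the work are solid. World frame = base frame: x ahead of the robot, y to its left, z up, the work surface at z = 0. Lengths are in m, angles in rad, forces in N, time in s.
With the tool pointing down it reaches from about 0.35 to 0.775 m from the base axis. Payload 7.3 kg.
Tool frame: the origin (TCP) lies at the very end of the fingers, on their centre line; the grasp point (between the pads) lies 19 mm behind it; z points along the fingers, y is the direction in which the jaws open and shut (so a half turn about z gives the same grasp; the last joint's range is limited). The gripper opens to 92 mm and grips with 3 to 60 N. Pads are 19 mm wide; open, the fingers measure 130 mm over their backs; the gripper's body (75 mm by 190 mm) begins 47 mm behind the grasp point.
Start: joints at [1.147, 0.342, 1.524, -0, 1.275, -0.146], TCP at [0.144, 0.505, 0.227] pointing down, gripper open.
Joint ranges: [-2.53, 2.53], [-0.77, 2.02], [0.04, 2.7], [-1, 4.14], [0.28, 2.66], [-3.11, 3.11]. Speed limits (rad/s): [2.57, 2.57, 3.14, 3.14, 3.14, 3.14].

INTERFACE

Orientations are given as [roll, pitch, yaw] about the fixed x, y, z axes, in that order (R = Rz(yaw) Ry(pitch) Rx(roll)).
In Python, from cell import robot gives the robot as it stands.
- The arm moves only by the shell command python3 -m pendant 'ROWS' [OPENING] [FORCE]. ROWS is JSON, a list of rows, each a list of 2 entries, a list of its own where there are three numbers: the shift along the tool's x, y, z in mm, then the turn about the tool's z in degrees. In form: [[[x, y, z], turn], ...]. A call has 1 to 10 rows; each row is the pose to reach, as a shift and turn from the pose measured when the call began, along the tool's axes at that moment; what a row does not reach only later rows make up. A row lasts 1/12 s, in which the tool goes at most 41.7 mm and 7.16 degrees, less where a joint would pass 70% of its speed; a pose out of reach is approached as far as the arm can. A call with a gripper value outside its range is refused whole. OPENING is the opening, from 0 (shut) to 1 (fully open), set as the call begins (- or left out, the last holds). The fingers move at their own pace and stop on an object; FORCE is the grip in N (left out, the last holds). Time passes only in rows, so rows that repeat a pose let the fingers close. It gives the time, the measured TCP pose, the force and the opening at its end, in the units of the state.
- robot.observe(): the state, without advancing time (a new reading comes with each control period).
- robot.read_camera(name): name is "scene" or "side" or "wrist"; returns the picture (400x640x3 uint8, red, green, blue); there is no depth.
- robot.calibration(name): a dict with "vfov" (degrees; the focal length in pixels is half the picture's height over the tangent of half this angle, whatever the lens; pixels are square), "cx", "cy" (the principal point, pixels), "rvec" (rotation vector, rad) and "tvec" (3), from world to camera coordinates, as OpenCV has them. Camera axes: x right, y down, z forward; pixel columns grow to the right and rows downward; lengths in m; the calibration is good to about 2 mm. A picture is of the moment at which its call begins: read the wrist's pose just before it. calibration takes no time and is no camera call; for the wrist camera it gives the pose at the moment of the call.
- robot.hand_in(): hands the job in, once; it reports no verdict.
Trained networks look in the newest picture that a camera, given by its name, has taken for a name from the list of things; names that differ only in an ending like _2 or _b are one class to them, and where a whole thing is asked for, a point or a joint stands for the part that bears it (a point fixed in the world has none). Each returns a list of dicts, best first, with "p" (0 to 1); they miss things now and then, are a little off and sometimes report something else, mostly with a low value. They report only what shows in the picture. A call takes as long as a camera call. They do not tell look-alikes from the thing itself.
- robot.find_in(camera, query): "xy" ([column, row] as shares, 0 to 1, of the picture: columns of its width, rows of its height, amid what is visible of it).
The state is a dict: "time": time; "qpos": joint angles; "qvel": joint speeds; "joint_efforts": joint torques, N m; "tool_pos": TCP position; "tool_rot": TCP orientation; "contact_force": force on the tool from outside, world axes, zero at the start; "torque": the same for the moment, N m; "opening": finger opening in m.
Only numpy, scipy, OpenCV 4.12 (cv2) and the standard library are available. Lean on these libraries where they do the work, as an engineer would, in place of code of your own. Each camera call takes 0.05 s, during which the arm holds its last target.

## Working session

There is one attempt and no reset: what is moved stays moved. The work goes in short steps, Python scripts to look and compute and a shell command to move; the robot and the scene stay as the last step left them, time stands still between calls to the robot, and variables do not carry over. Pictures are saved under pics/ and viewed, and the job is handed in when it is done.

```bash
ls; mkdir -p pics; cat > h.py <<'E'
import numpy as np, cv2
from cell import robot
def K(name):
    c=robot.calibration(name); f=200/np.tan(np.radians(c['vfov'])/2)
    R,_=cv2.Rodrigues(np.array(c['rvec'],float)); return f,c['cx'],c['cy'],R,np.array(c['tvec'],float).ravel()
def ray(cal,u,v):
    f,cx,cy,R,t=cal; d=R.T@np.array([(u-cx)/f,(v-cy)/f,1]); return -R.T@t,d
def onz(cal,u,v,z):
    o,d=ray(cal,u,v); s=(z-o[2])/d[2]; return o+s*d
def proj(cal,p):
    f,cx,cy,R,t=cal; q=R@np.array(p,float)+t; return f*q[0]/q[2]+cx,f*q[1]/q[2]+cy
def tri(rs):
    A=0;b=0
    for o,d in rs:
        d=d/np.linalg.norm(d);M=np.eye(3)-np.outer(d,d);A=A+M;b=b+M@o
    return np.linalg.solve(A,b)
def save(n,im): cv2.imwrite('pics/'+n+'.png',cv2.cvtColor(im,cv2.COLOR_RGB2BGR))
E
python3 - <<'E'
from h import *
for c in ['scene','side','wrist']:
    cal=K(c); save('a_'+c,robot.read_camera(c)); print(c,robot.calibration(c), -cal[3].T@cal[4])
print(robot.observe())
E
```

```text
pics
scene {'vfov': 46.48447547892974, 'cx': 315.72372402664234, 'cy': 199.20358045305989, 'rvec': array([ 1.3042126 , -2.31071535,  0.9018119 ]), 'tvec': array([0.26054391, 0.40455597, 1.3046301 ])} [-0.34313265  0.53985437  1.23467632]
side {'vfov': 47.34100923185388, 'cx': 321.5634161176578, 'cy': 203.11025344159856, 'rvec': array([ 2.09594463, -0.47669046,  0.29390521]), 'tvec': array([-0.51515627,  0.18610676,  1.30766792])} [-0.00253135 -1.12057823  0.86851317]
wrist {'vfov': 60.82547739300477, 'cx': 318.4580547041408, 'cy': 198.67649713302927, 'rvec': array([-2.34055624, -1.76711235, -0.22061296]), 'tvec': array([-0.52319663, -0.03078525,  0.38957172])} [0.0793749  0.52198194 0.38416682]
{'time': 0.15, 'qpos': array([ 1.14700269e+00,  3.42554637e-01,  1.52482511e+00,  6.38284010e-06,
        1.27540328e+00, -1.45976336e-01]), 'qvel': array([ 0.00028814, -0.00138354, -0.00257948,  0.00196372, -0.00117383,
       -0.000364  ]), 'joint_efforts': array([ 1.74373272e-03, -4.31456816e+01, -2.44358772e+01,  7.19186361e-02,
        5.36225829e-02, -5.70094824e-05]), 'tool_pos': array([0.1438171 , 0.50458539, 0.22619918]), 'tool_rot': array([-3.14041583e+00, -1.79188859e-04,  2.86377339e+00]), 'contact_force': array([ 0.932484  ,  0.00798455, -1.11089871]), 'torque': array([-0.03303386,  0.00027051, -0.08878097]), 'opening': 0.09168647423694964}
```

View pics/a_scene.png

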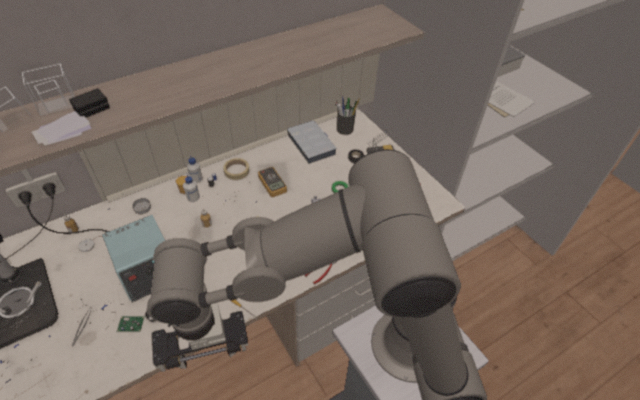

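View pics/a_side.png

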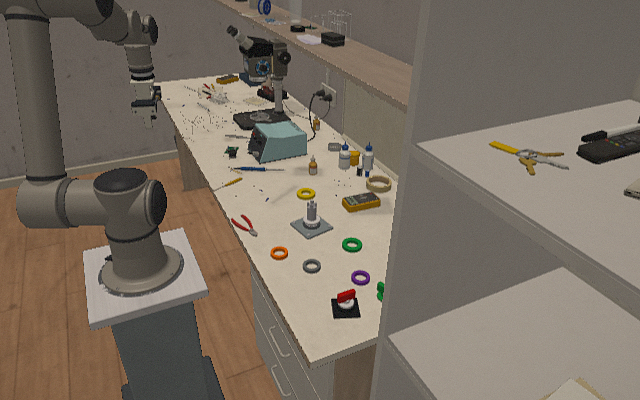

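View pics/a_wrist.png

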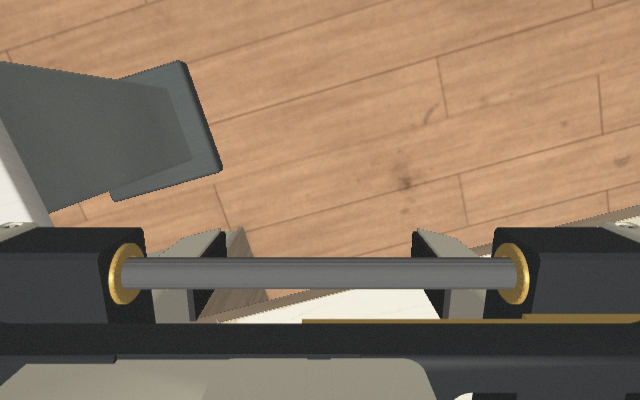

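Side view: yellow core (306,193), stand (312,222), green core (352,244), grey core (312,266), orange (279,253) and purple (361,277) look-alikes, red key (346,300), green key look-alike (380,290). No blue core is visible yet, so I'll check for it again later.

```bash
python3 - <<'E'
from h import *
cal=K('side')
for q in ['core_1','stand','key','key_rest','multimeter','flux_bottle','tape_black','screwdriver_1']:
    for r in robot.find_in('side',q)[:8]:
        u,v=r['xy'][0]*640,r['xy'][1]*400
        print(q,round(r['p'],2),round(u),round(v),onz(cal,u,v,0.014).round(3))
E
```

```text
core_1 0.81 353 242 [ 0.603 -0.162  0.014]
core_1 0.68 306 196 [0.585 0.143 0.014]
core_1 0.51 310 262 [ 0.442 -0.192  0.014]
core_1 0.51 358 277 [ 0.536 -0.308  0.014]
stand 0.73 311 224 [ 0.528 -0.019  0.014]
key_rest 0.84 342 308 [ 0.437 -0.393  0.014]
multimeter 0.78 359 200 [0.743 0.044 0.014]
flux_bottle 0.62 314 170 [0.696 0.31  0.014]
screwdriver_1 0.38 233 180 [0.382 0.363 0.014]
```

```bash
python3 - <<'E'
import cv2
a=cv2.imread('pics/a_side.png')[150:350,210:430]; cv2.imwrite('pics/a_crop.png',cv2.resize(a,None,fx=3.4,fy=3,interpolation=2)[:600,:800])
E
```

```text
(no output)
```

View pics/a_crop.png

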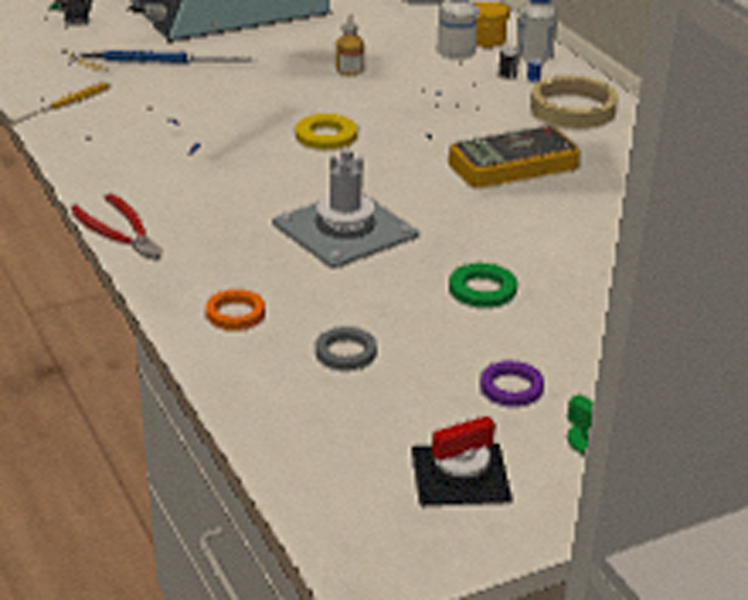

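```bash
cat >> h.py <<'E'
from scipy.spatial.transform import Rotation as Ro
def plan(P,yawdeg):
    "shift in mm in tool axes and turn to reach P, tool down, yaw"
    s=robot.observe(); p=np.array(s['tool_pos']); R=Ro.from_euler('xyz',s['tool_rot']).as_matrix()
    d=R.T@(np.array(P)-p)*1000
    yaw=np.degrees(np.arctan2(R[1,0],R[0,0])); t=(yaw-yawdeg+180)%360-180
    print('t',round(s['time'],2),'tcp',p.round(4),'yaw',yaw.round(2),'rot',np.round(s['tool_rot'],4),'q6',round(float(s['qpos'][5]),2),'F',np.round(s['contact_force'],1),'open',round(s['opening'],4)); print('shift',d.round(1),'turn',round(t,2),'dist',np.linalg.norm(d).round(1))
E
python3 - <<'E'
from h import *
cal=K('wrist'); print('optical axis',cal[3][2], 'cam x',cal[3][0])
cs=K('side'); print('orange',onz(cs,279,253,.014),'greenkey',onz(cs,380,290,.02),'pliers',onz(cs,245,225,0.01))
c=K('scene'); print('tape',onz(c,356,156,.019))
plan([0.56,0.06,0.26],90)
E
```

```text
optical axis [ 0.23838558 -0.06825734 -0.96876894] cam x [ 2.74052399e-01  9.61714707e-01 -3.24070535e-04]
orange [ 0.37563395 -0.11642267  0.014     ] greenkey [ 0.55966991 -0.38351473  0.02      ] pliers [0.33134252 0.06896431 0.01      ]
tape [ 0.69542014 -0.30178979  0.019     ]
t 0.55 tcp [0.144  0.5049 0.2267] yaw 164.08 rot [3.1416 0.     2.8638] q6 -0.15 F [-0.4  0.3 -0.4] open 0.0915
shift [-522.1 -313.7  -33.3] turn 74.08 dist 610.0
```

```bash
python3 -m pendant '[[[-530,-342,-33],74],[[-530,-342,-33],74],[[-530,-342,-33],74],[[-530,-342,-33],74],[[-530,-342,-33],74],[[-530,-342,-33],74],[[-530,-342,-33],74],[[-530,-342,-33],74],[[-530,-342,-33],74],[[-530,-342,-33],74]]' 1
python3 -c "
from h import *
plan([.56,.03,.26],90)"
```

```text
time: 1.38
tool_pos: [0.4193, 0.1902, 0.2489]
tool_rot: [3.141, -0.0, 1.608]
contact_force: [0.4, 1.3, -0.9]
opening: 0.092
t 1.38 tcp [0.4193 0.1902 0.2489] yaw 92.1 rot [ 3.1409e+00 -3.0000e-04  1.6075e+00] q6 0.22 F [ 0.4  1.3 -0.9] open 0.092
shift [-165.3  134.7  -11.1] turn 2.1 dist 213.5
```

```bash
python3 -m pendant '[[[-40,34,-3],1],[[-80,67,-6],2.1],[[-120,100,-9],2.1],[[-165,135,-11],2.1],[[-165,135,-11],2.1],[[-165,135,-11],2.1],[[-165,135,-11],2.1]]'
python3 - <<'E'
from h import *
plan([.56,.03,.26],90)
save('b_wrist',robot.read_camera('wrist')); cw=K('wrist'); print(-cw[3].T@cw[4])
save('b_scene',robot.read_camera('scene'))
for q in ['core_1','stand','spindle_top','seat_top','multimeter']:
    for r in robot.find_in('wrist',q)[:4]:
        u,v=r['xy'][0]*640,r['xy'][1]*400
        print(q,round(r['p'],2),round(u),round(v),onz(cw,u,v,0.014).round(3))
E
```

```text
time: 1.97
tool_pos: [0.5615, 0.0279, 0.2592]
tool_rot: [3.141, -0.0, 1.567]
contact_force: [-0.1, 0.6, -0.5]
opening: 0.0916
t 1.97 tcp [0.5615 0.0279 0.2592] yaw 89.79 rot [ 3.1413e+00 -1.0000e-04  1.5671e+00] q6 -0.08 F [-0.1  0.6 -0.5] open 0.0916
shift [ 2.  -1.5 -0.8] turn -0.21 dist 2.6
[0.55971851 0.09487501 0.41740062]
core_1 0.77 345 294 [ 0.594 -0.138  0.014]
core_1 0.63 232 320 [ 0.443 -0.176  0.014]
core_1 0.57 347 21 [0.591 0.189 0.014]
stand 0.71 289 218 [ 0.522 -0.033  0.014]
spindle_top 0.74 288 216 [ 0.521 -0.031  0.014]
seat_top 0.9 293 210 [ 0.528 -0.023  0.014]
multimeter 0.85 477 162 [0.748 0.036 0.014]
```

View pics/b_wrist.png

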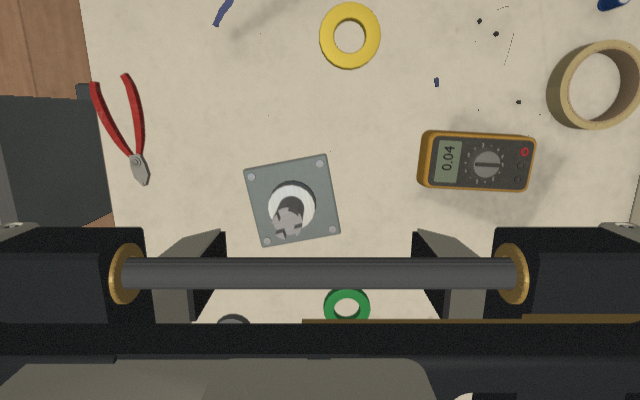

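View pics/b_scene.png

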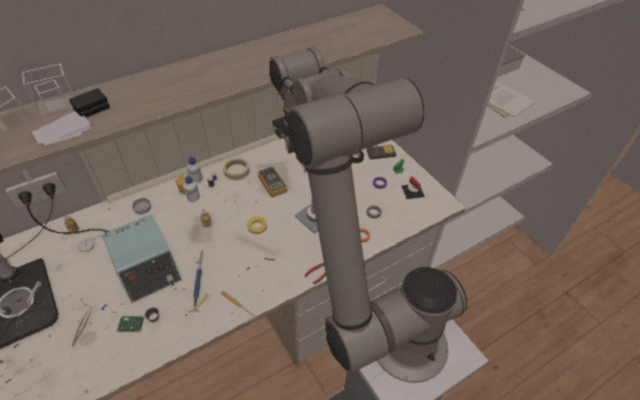

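Wrist view: yellow core centred at about (350,36), stand plate about (292,200) with its white seat and the slotted spindle top, and the green core below the bar. The scene view shows no blue core either, so there are three: yellow, green and grey. Next I fit the positions from both views.

```bash
cat >> h.py <<'E'
from scipy.optimize import least_squares
HUE={'yellow':((20,110,70),(34,255,255)),'green':((55,100,40),(90,255,255)),'grey':((0,0,40),(179,60,150)),'red':((0,150,60),(6,255,255))}
def blob(im,col,seed,win=45):
    hsv=cv2.cvtColor(im,cv2.COLOR_RGB2HSV); m=cv2.inRange(hsv,*HUE[col])
    w=np.zeros_like(m);u,v=map(int,seed);w[max(0,v-win):v+win,max(0,u-win):u+win]=255;m&=w
    cs,_=cv2.findContours(m,cv2.RETR_EXTERNAL,cv2.CHAIN_APPROX_NONE)
    return max(cs,key=cv2.contourArea)[:,0,:].astype(float)
def sil(cal,P,dia,h):
    a=np.linspace(0,2*np.pi,72,endpoint=False); pts=[]
    for z in (0,h):
        for t in a: pts.append(proj(cal,[P[0]+dia/2*np.cos(t),P[1]+dia/2*np.sin(t),P[2]+z]))
    return cv2.convexHull(np.array(pts,np.float32))
def fitring(views,dia,h,P0,fixz=None):
    "views: list of (cal,contour). origin at underside centre"
    def f(x):
        P=np.array([x[0],x[1],x[2] if fixz is None else fixz]); r=[]
        for cal,c in views:
            hull=sil(cal,P,dia,h)
            # contour px lie inside silhouette by ~0.5px
            r+=[cv2.pointPolygonTest(hull,(float(p[0]),float(p[1])),True)-0.5 for p in c]
        return np.array(r)
    s=least_squares(f,P0 if fixz is None else P0[:2],loss='soft_l1',diff_step=1e-4,x_scale=.01)
    return s.x, np.sqrt(np.mean(f(s.x)**2))
E
python3 - <<'E'
from h import *
iw=robot.read_camera('wrist');cw=K('wrist');i2=robot.read_camera('side');c2=K('side')
a=blob(iw,'yellow',(350,36),40);b=blob(i2,'yellow',(306,193),15)
print(len(a),len(b), a.min(0),a.max(0),b.min(0),b.max(0))
print('both',fitring([(cw,a),(c2,b)],.068,.014,[.58,.16,0.]))
print('wrist z0',fitring([(cw,a)],.068,.014,[.58,.16,0.],0.),'wrist free',fitring([(cw,a)],.068,.014,[.58,.16,0.]))
print('side z0',fitring([(c2,b)],.068,.014,[.58,.16,0.],0.))
save('c_wrist',cv2.resize(iw[130:260,220:360],None,fx=5,fy=4.5,interpolation=2))
E
```

```text
180 44 [322.   7.] [382.  73.] [297. 188.] [314. 199.]
both (array([ 0.59601395,  0.1733599 , -0.00396511]), np.float64(0.5591795549192191))
wrist z0 (array([0.59563165, 0.1725067 ]), np.float64(0.6868873992123314)) wrist free (array([ 0.59636561,  0.1741173 , -0.00797242]), np.float64(0.292017788365114))
side z0 (array([0.59596118, 0.17415707]), np.float64(0.43608431514843343))
```

View pics/c_wrist.png

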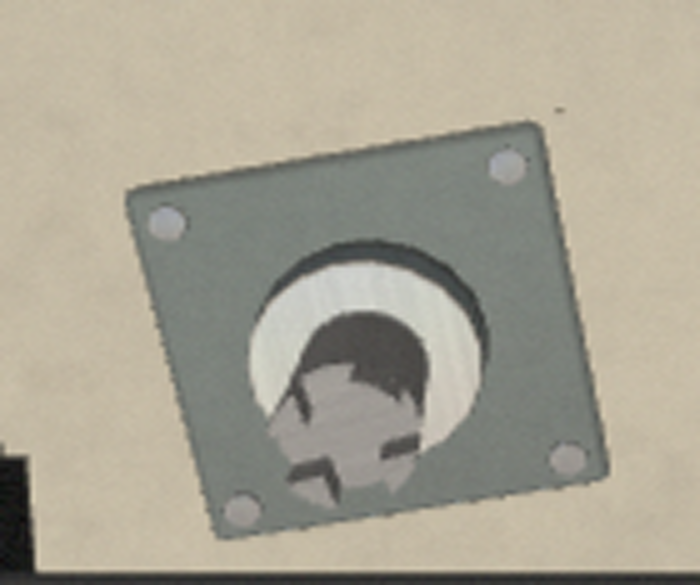

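```bash
python3 - <<'E'
from h import *
cw=K('wrist')
c=[onz(cw,u,v,.010) for u,v in [(245.4,172.2),(328,157.1),(342,235.6),(263.6,249.6)]]
print(np.round(c,4),np.mean(c,0), [np.linalg.norm(c[i]-c[i-1]).round(4) for i in range(4)])
# seat: bright low saturation region; edge ellipse
for u,v in [(220+249/5,130+370/4.5),(220+483/5,130+345/4.5),(220+372/5,130+262/4.5)]: print('seat edge',onz(cw,u,v,.034).round(4))
im=robot.read_camera('side');cs=K('side'); save('c_side',cv2.resize(im[190:245,280:345],None,fx=10,fy=10,interpolation=2))
E
```

```text
[[ 0.4709  0.025   0.01  ]
 [ 0.5709  0.0435  0.01  ]
 [ 0.5896 -0.0565  0.01  ]
 [ 0.4891 -0.0757  0.01  ]] [ 0.53009677 -0.01590557  0.01      ] [np.float64(0.1023), np.float64(0.1017), np.float64(0.1017), np.float64(0.1023)]
seat edge [ 0.5023 -0.0184  0.034 ]
seat edge [ 0.5573 -0.0115  0.034 ]
seat edge [0.5317 0.0106 0.034 ]
```

View pics/c_side.png

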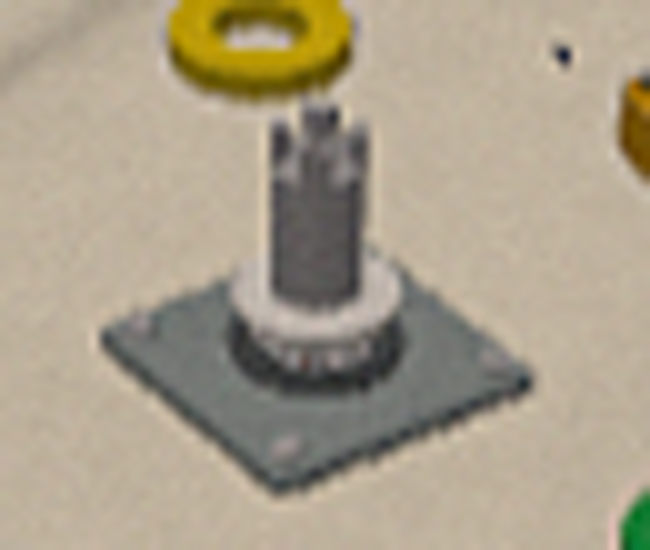

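```bash
python3 - <<'E'
from h import *
c=K('side')
for p in [(.53,-.0165,.034),(.53,-.0165,.096),(.53,-.0165,.01)]: print(np.round(proj(c,p),2))
print(onz(c,311.85,220,.034), onz(c,312.1,201.5,.096))
plan([.596,.1735,.10],90)
E
```

```text
[311.63 218.15]
[311.85 202.  ]
[311.54 224.21]
[ 0.52611743 -0.02638349  0.034     ] [ 0.53199339 -0.01412405  0.096     ]
t 2.47 tcp [0.56   0.031  0.2602] yaw 90.06 rot [ 3.1405e+00 -3.0000e-04  1.5719e+00] q6 -0.08 F [-0.3  0.2 -0.5] open 0.0918
shift [142.5  36.  160.3] turn 0.06 dist 217.5
```

```bash
python3 -m pendant '[[[40,10,20],0],[[80,20,60],0],[[120,30,100],0],[[142,36,130],0],[[142,36,160],0],[[142,36,190],0],[[142,36,190],0],[[142,36,190],0]]'
python3 - <<'E'
from h import *
iw=robot.read_camera('wrist');cw=K('wrist'); save('d_wrist',iw)
plan([.596,.1735,.005],90)
E
```

```text
time: 3.13
tool_pos: [0.5942, 0.1732, 0.0681]
tool_rot: [-3.137, 0.001, 1.573]
contact_force: [0.4, -0.6, 0.4]
opening: 0.0919
t 3.18 tcp [0.5962 0.173  0.071 ] yaw 90.08 rot [ 3.1410e+00 -1.0000e-04  1.5722e+00] q6 0.16 F [0.2 0.2 0.9] open 0.0921
shift [ 0.5 -0.2 66. ] turn 0.08 dist 66.0
```

View pics/d_wrist.png

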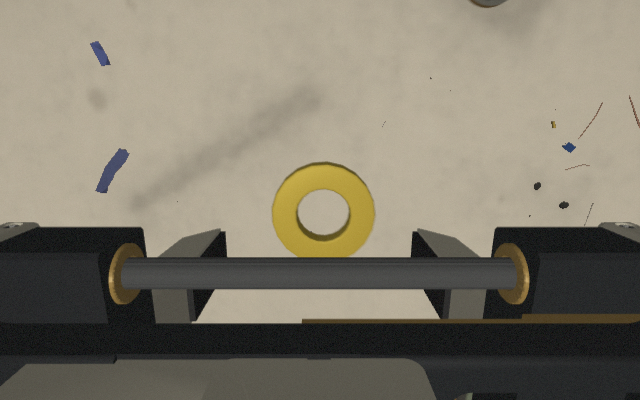

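```bash
python3 - <<'E'
from h import *
iw=robot.read_camera('wrist');cw=K('wrist')
a=blob(iw,'yellow',(323,205),60);a=a[(a[:,1]<250)]
print(a.min(0),a.max(0));print(fitring([(cw,a)],.068,.014,[.596,.173,0.],0.),fitring([(cw,a)],.068,.014,[.596,.173,0.]))
E
python3 -m pendant '[[[0,0,22],0],[[0,0,44],0],[[0,0,66],0],[[0,0,66],0],[[0,0,66],0]]'
```

```text
[269. 161.] [370. 249.]
(array([0.59730677, 0.17188764]), np.float64(0.6827932419311611)) (array([ 0.59730073,  0.17144118, -0.00278694]), np.float64(0.4009923635999009))
time: 3.65
tool_pos: [0.5987, 0.1723, 0.0088]
tool_rot: [3.135, -0.001, 1.571]
contact_force: [0.4, -0.1, 0.9]
opening: 0.0918
```

```bash
python3 -m pendant '[[[0,0,3],0],[[0,0,3],0],[[0,0,3],0],[[0,0,3],0],[[0,0,3],0],[[0,0,3],0],[[0,0,3],0],[[0,0,3],0],[[0,0,3],0],[[0,0,3],0]]' 0.6 25
python3 - <<'E'
from h import *
plan([.596,.1725,.2],90)
E
```

```text
time: 4.48
tool_pos: [0.5993, 0.1724, 0.007]
tool_rot: [3.134, -0.001, 1.571]
contact_force: [-0.8, -0.6, 6.4]
opening: 0.0674
t 4.48 tcp [0.5993 0.1724 0.007 ] yaw 90.0 rot [ 3.1337e+00 -1.1000e-03  1.5709e+00] q6 0.16 F [-0.8 -0.6  6.4] open 0.0674
shift [   0.3   -1.8 -193. ] turn 0.0 dist 193.0
```

```bash
python3 -m pendant '[[[0,0,-20],0],[[0,0,-55],0],[[0,0,-90],0],[[0,0,-125],0],[[0,0,-145],0],[[0,0,-145],0],[[0,0,-145],0]]'
python3 - <<'E'
from h import *
save('e_wrist',robot.read_camera('wrist'))
plan([.5303,-.0162,.152],90)
E
```

```text
time: 5.07
tool_pos: [0.5986, 0.1724, 0.1532]
tool_rot: [3.131, -0.001, 1.571]
contact_force: [-0.3, 0.1, -2.5]
opening: 0.067
t 5.12 tcp [0.5977 0.1722 0.1514] yaw 90.01 rot [ 3.1345e+00 -9.0000e-04  1.5710e+00] q6 0.16 F [-0.6 -0.5 -1. ] open 0.0671
shift [-188.4  -67.4   -1.2] turn 0.01 dist 200.1
```

View pics/e_wrist.png

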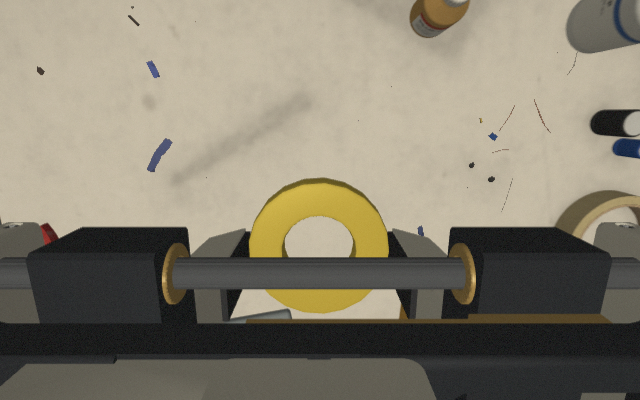

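```bash
python3 -m pendant '[[[-38,-14,-1],0],[[-76,-27,-1],0],[[-114,-41,-1],0],[[-152,-54,-1],0],[[-188,-67,-1],0],[[-188,-67,-1],0],[[-188,-67,-1],0],[[-188,-67,-1],0],[[-188,-67,-1],0]]'
python3 - <<'E'
from h import *
im=robot.read_camera('wrist')
save('f_wrist',im); cw=K('wrist')
plan([.5303,-.0162,.15],90)
a=blob(im,'yellow',(319,245),80);
m=a[a[:,1]<225]; m=m[(m[:,0]>262)&(m[:,0]<378)]
s=robot.observe()['tool_pos']
print(fitring([(cw,m)],.068,.014,[s[0],s[1],s[2]-.007],s[2]-.007), s)
E
```

```text
time: 5.87
tool_pos: [0.5306, -0.0148, 0.1509]
tool_rot: [3.136, -0.001, 1.572]
contact_force: [0.3, -0.4, -0.2]
opening: 0.0672
t 5.92 tcp [ 0.5307 -0.0146  0.1511] yaw 90.1 rot [ 3.1357e+00 -1.4000e-03  1.5726e+00] q6 -0.18 F [ 0.3 -0.2  0.1] open 0.0674
shift [-1.6 -0.4  1. ] turn 0.1 dist 2.0
(array([ 0.53003629, -0.01521155]), np.float64(19.267687551129697)) [ 0.53073676 -0.01459959  0.15105122]
```

View pics/f_wrist.png

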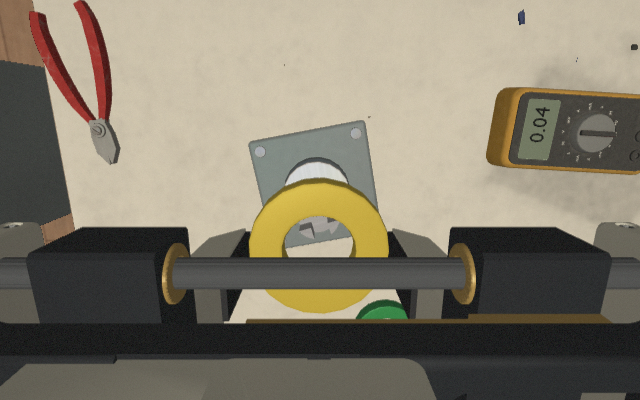

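```bash
cat >> h.py <<'E'
def circ(im,cal,P,dia,col):
    a=np.linspace(0,2*np.pi,90); p=np.array([proj(cal,[P[0]+dia/2*np.cos(t),P[1]+dia/2*np.sin(t),P[2]]) for t in a])
    cv2.polylines(im,[np.round(p*16).astype(np.int32)],True,col,1,cv2.LINE_AA,4)
E
python3 - <<'E'
from h import *
im=robot.read_camera('wrist').copy(); cw=K('wrist'); s=robot.observe()['tool_pos']; print(s)
im=cv2.resize(im[110:330,220:420],None,fx=4,fy=2.7)
im=cv2.resize(robot.read_camera('wrist'),None,fx=4,fy=4,interpolation=2)
c4=(cw[0]*4,cw[1]*4+1.5,cw[2]*4+1.5,cw[3],cw[4])
S=[.5303,-.0162]
circ(im,c4,[s[0],s[1],s[2]+.007],.068,(255,0,0));circ(im,c4,[s[0],s[1],s[2]+.007],.035,(255,0,0))
circ(im,c4,[*S,.034],.056,(0,0,255));circ(im,c4,[*S,.096],.030,(0,0,255));circ(im,c4,[*S,.01],.104,(0,0,255))
save('f2',im[450:1050,900:1660])
E
```

```text
[ 0.53079385 -0.01456266  0.15124615]
```

View pics/f2.png

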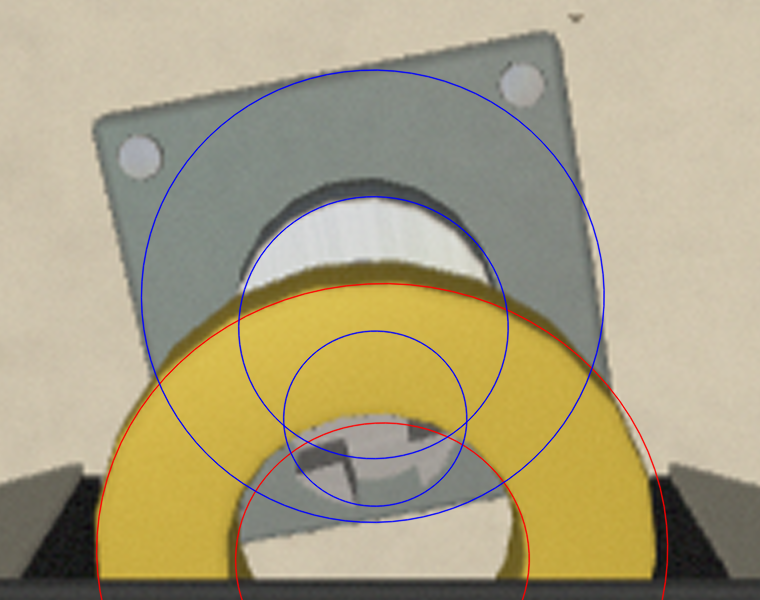

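```bash
python3 -m pendant '[[[-1.6,-0.5,20],0],[[-1.6,-0.5,40],0],[[-1.6,-0.5,40],0],[[-1.6,-0.5,40],0],[[-1.6,-0.5,40],0],[[-1.6,-0.5,40],0],[[-1.6,-0.5,40],0]]'
python3 - <<'E'
from h import *
cw=K('wrist'); s=robot.observe()['tool_pos']; print(s)
im=cv2.resize(robot.read_camera('wrist'),None,fx=4,fy=4,interpolation=2)
c4=(cw[0]*4,cw[1]*4+1.5,cw[2]*4+1.5,cw[3],cw[4])
S=[.5303,-.0162]
circ(im,c4,[s[0],s[1],s[2]+.007],.068,(255,0,0));circ(im,c4,[s[0],s[1],s[2]+.007],.035,(255,0,0))
circ(im,c4,[*S,.034],.056,(0,0,255));circ(im,c4,[*S,.096],.030,(0,0,255));circ(im,c4,[*S,.01],.104,(0,0,255))
save('g2',im[450:1050,900:1660])
plan([.53,-.0162,.1],90)
E
```

```text
time: 6.6
tool_pos: [0.5313, -0.0162, 0.1125]
tool_rot: [3.133, -0.001, 1.573]
contact_force: [-0.2, -0.2, -0.3]
opening: 0.0671
[ 0.53127817 -0.01616107  0.112468  ]
t 6.65 tcp [ 0.5311 -0.0162  0.1123] yaw 90.13 rot [ 3.1334e+00 -8.0000e-04  1.5730e+00] q6 -0.18 F [-0.6 -0.  -0.5] open 0.0672
shift [-0.  -1.2 12.3] turn 0.13 dist 12.4
```

View pics/g2.png

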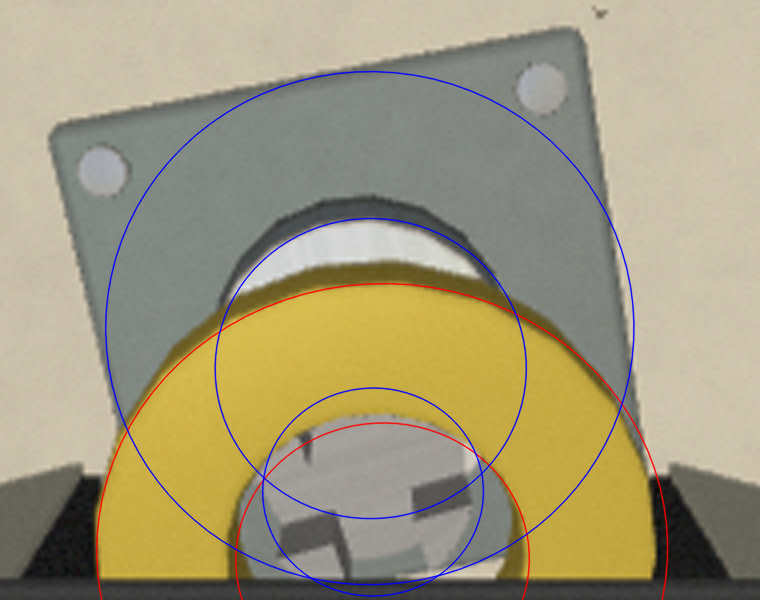

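```bash
python3 -m pendant '[[[0,-1.0,2],0],[[0,-1.0,4],0],[[0,-1.0,7],0],[[0,-1.0,10],0],[[0,-1,13],0],[[0,-1,16],0],[[0,-1,18],0],[[0,-1,18],0]]'
python3 - <<'E'
from h import *
plan([.53,-.0162,.1],90); print(robot.observe()['torque'])
im=cv2.resize(robot.read_camera('wrist'),None,fx=4,fy=4,interpolation=2)
save('g3',im[450:1050,900:1660])
E
```

```text
time: 7.32
tool_pos: [0.5299, -0.0161, 0.0937]
tool_rot: [3.135, -0.001, 1.573]
contact_force: [0.6, 1.6, 0.0]
opening: 0.0676
t 7.32 tcp [ 0.5299 -0.0161  0.0937] yaw 90.12 rot [ 3.1346e+00 -1.0000e-03  1.5730e+00] q6 -0.18 F [0.6 1.6 0. ] open 0.0676
shift [-0.1  0.1 -6.3] turn 0.12 dist 6.3
[-0.09788501  0.09250076  0.00876946]
```

View pics/g3.png

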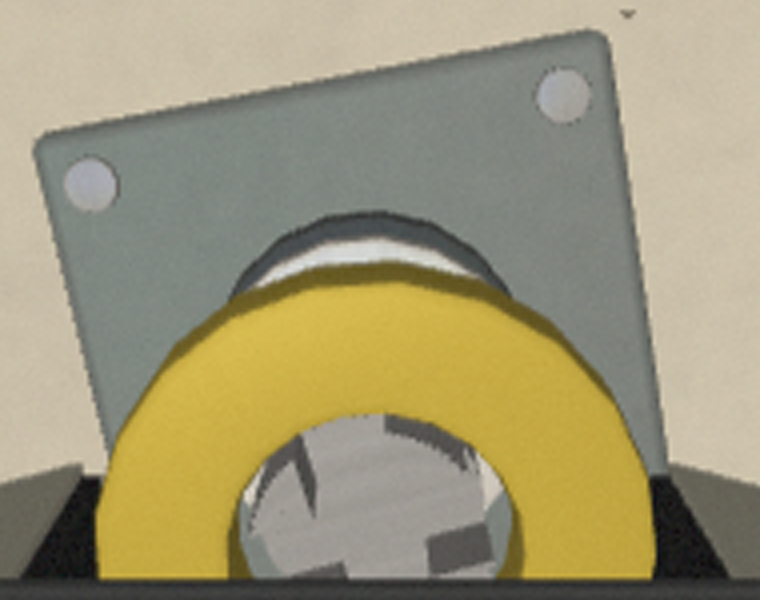

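```bash
python3 -m pendant '[[[0,-0.4,12],0],[[0,-0.4,24],0],[[0,-0.4,36],0],[[0,-0.4,46],0],[[0,-0.4,50],0],[[0,-0.4,50],0],[[0,-0.4,50],0]]'
python3 - <<'E'
from h import *
plan([.5295,-.0162,.041],90); print(robot.observe()['torque'])
E
```

```text
time: 7.95
tool_pos: [0.5303, -0.0161, 0.0441]
tool_rot: [3.134, -0.001, 1.573]
contact_force: [0.3, -0.2, -0.6]
opening: 0.0673
t 7.95 tcp [ 0.5303 -0.0161  0.0441] yaw 90.13 rot [ 3.1339e+00 -9.0000e-04  1.5731e+00] q6 -0.18 F [ 0.3 -0.2 -0.6] open 0.0673
shift [-0.1 -0.8  3.1] turn 0.13 dist 3.2
[-0.07240237  0.08247309  0.01778294]
```

Now press: aim for core underside at about 0.028 (TCP about 0.035).

```bash
python3 -m pendant '[[[0,-0.4,2],0],[[0,-0.4,4],0],[[0,-0.4,6],0],[[0,-0.4,8],0],[[0,-0.4,9.5],0],[[0,-0.4,9.5],0],[[0,-0.4,9.5],0],[[0,-0.4,9.5],0]]' 0.6 40
python3 - <<'E'
from h import *
plan([.5295,-.0162,.041],90)
save('h_side',cv2.resize(robot.read_camera('side')[190:245,280:345],None,fx=10,fy=10,interpolation=2))
save('h_w',robot.read_camera('wrist'))
E
```

```text
time: 8.62
tool_pos: [0.5305, -0.0162, 0.0356]
tool_rot: [3.132, -0.001, 1.573]
contact_force: [-1.6, 0.5, 7.4]
opening: 0.0665
t 8.62 tcp [ 0.5305 -0.0162  0.0356] yaw 90.13 rot [ 3.1324e+00 -6.0000e-04  1.5731e+00] q6 -0.18 F [-1.6  0.5  7.4] open 0.0665
shift [ 0.  -1.  -5.4] turn 0.13 dist 5.5
```

View pics/h_side.png

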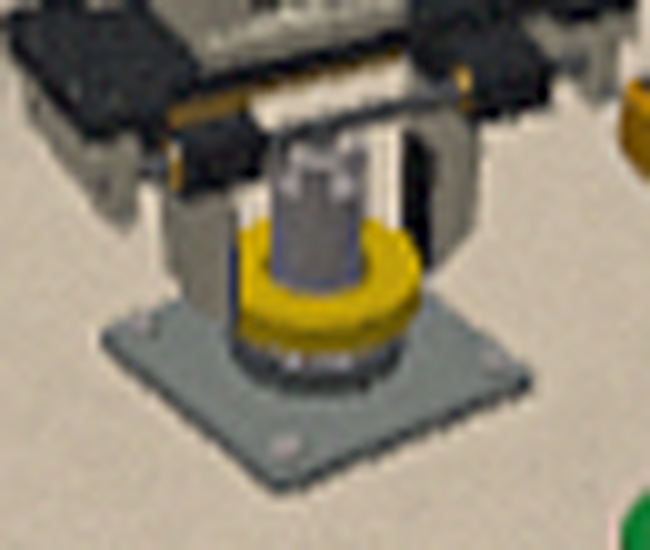

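View pics/h_w.png

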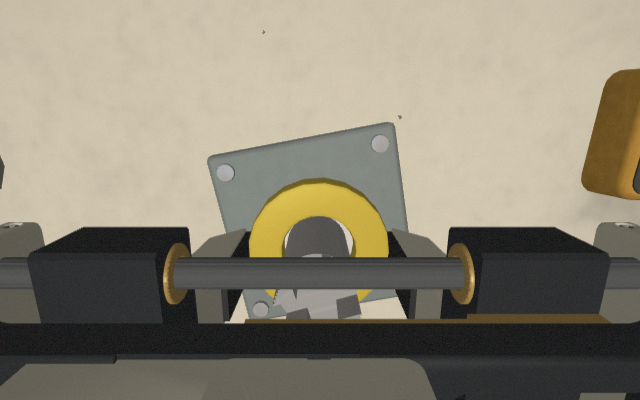

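The side view shows the yellow core flat on the sunken seat, and 7.4 N fits about 5 mm of sink. I'll press 1.5 mm more, let it up, release and rise.

```bash
python3 -m pendant '[[[0,0,2],0],[[0,0,2],0],[[0,0,2],0],[[0,0,2],0],[[0,0,0],0],[[0,0,-3],0],[[0,0,-5.5],0],[[0,0,-5.5],0],[[0,0,-5.5],0]]'
python3 -m pendant '[[[0,0,0],0],[[0,0,0],0],[[0,0,0],0],[[0,0,0],0],[[0,0,0],0],[[0,0,0],0]]' 0.95
python3 -c "
from h import *
plan([.5295,-.0162,.2],90)"
```

```text
time: 9.47
tool_pos: [0.5306, -0.0163, 0.0411]
tool_rot: [3.132, -0.001, 1.573]
contact_force: [1.8, 0.0, 0.5]
opening: 0.0663
time: 9.97
tool_pos: [0.5305, -0.0163, 0.041]
tool_rot: [3.132, -0.001, 1.573]
contact_force: [0.1, 0.1, -0.2]
opening: 0.087
t 9.97 tcp [ 0.5305 -0.0163  0.041 ] yaw 90.13 rot [ 3.1321e+00 -5.0000e-04  1.5731e+00] q6 -0.18 F [ 0.1  0.1 -0.2] open 0.087
shift [   0.2    0.5 -159. ] turn 0.13 dist 159.0
```

```bash
python3 -m pendant '[[[0,0,-30],0],[[0,0,-65],0],[[0,0,-100],0],[[0,0,-140],0],[[-30,14,-160],0],[[-65,28,-160],0],[[-100,42,-160],0],[[-135,56,-160],0],[[-160,62,-160],0],[[-160,62,-160],0]]' 1
python3 -m pendant '[[[0,0,0],0],[[0,0,0],0],[[0,0,0],0],[[0,0,0],0]]'
python3 - <<'E'
from h import *
plan([.5295,-.0162,.2],90)
im=robot.read_camera('wrist');save('i_w',im)
cw=K('wrist')
for r in robot.find_in('wrist','core_2'): print(r['p'],r['xy'][0]*640,r['xy'][1]*400)
save('i_side',robot.read_camera('side'))
E
```

```text
time: 10.8
tool_pos: [0.592, -0.1813, 0.2008]
tool_rot: [3.132, 0.001, 1.569]
contact_force: [-0.9, 1.0, 0.4]
opening: 0.092
time: 11.13
tool_pos: [0.5918, -0.1801, 0.201]
tool_rot: [3.132, 0.001, 1.57]
contact_force: [0.1, 0.5, -0.0]
opening: 0.0918
t 11.13 tcp [ 0.5918 -0.1801  0.201 ] yaw 89.96 rot [3.1318e+00 1.0000e-03 1.5700e+00] q6 -0.42 F [ 0.1  0.5 -0. ] open 0.0918
shift [163.9 -62.4   0.2] turn -0.04 dist 175.4
0.93 244.28799999999998 14.399999999999999
0.72 86.01599999999999 104.0
0.64 169.088 204.32000000000002
0.59 321.984 174.0
0.59 274.81600000000003 298.6
```

View pics/i_w.png

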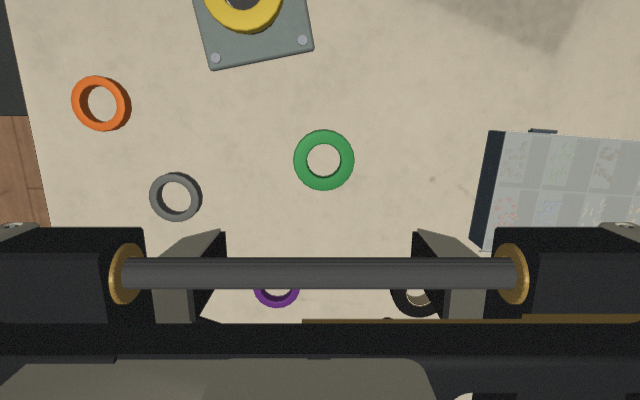

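View pics/i_side.png

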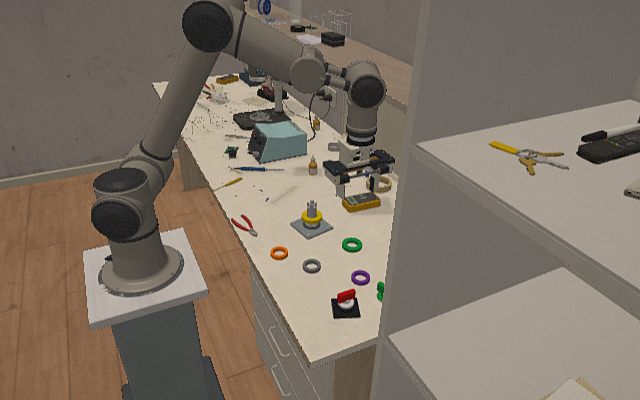

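Wrist view: green core at (324,160), grey (175,196), orange (101,103) and purple (276,295, partly hidden). The yellow core lies on the seat at the top.

```bash
python3 - <<'E'
from h import *
iw=robot.read_camera('wrist');cw=K('wrist');i2=robot.read_camera('side');c2=K('side')
a=blob(iw,'green',(324,160),45);b=blob(i2,'green',(352,244),15)
print(fitring([(cw,a),(c2,b)],.063,.014,[.595,-.15,0.]),fitring([(cw,a)],.063,.014,[.595,-.15,0.],0.),fitring([(c2,b)],.063,.014,[.595,-.15,0.],0.))
a=blob(iw,'grey',(175,196),35);b=blob(i2,'grey',(312,266),12)
print(fitring([(cw,a),(c2,b)],.053,.014,[.44,-.19,0.]),fitring([(cw,a)],.053,.014,[.44,-.19,0.],0.),fitring([(c2,b)],.053,.014,[.44,-.19,0.],0.))
plan([.5965,-.1515,.006],90)
E
```

```text
(array([ 0.59800101, -0.16436604, -0.00427634]), np.float64(0.8070173701027634)) (array([ 0.59788968, -0.1638936 ]), np.float64(0.9001677045007395)) (array([ 0.59826136, -0.16201026]), np.float64(0.7621091745375752))
(array([ 0.44140029, -0.20268886, -0.00118175]), np.float64(0.5711589399882309)) (array([ 0.44186901, -0.20243865]), np.float64(0.6477677186142969)) (array([ 0.44174074, -0.20230085]), np.float64(0.42103354284742484))
t 11.38 tcp [ 0.592  -0.1807  0.201 ] yaw 89.93 rot [3.1315e+00 1.4000e-03 1.5696e+00] q6 -0.42 F [0.3 0.1 0.4] open 0.0918
shift [ 29.5   2.5 195. ] turn -0.07 dist 197.2
```

```bash
python3 -m pendant '[[[10,2,35],0],[[17.3,4,70],0],[[17.3,4,105],0],[[17.3,4,135],0],[[17.3,4,160],0],[[17.3,4,160],0],[[17.3,4,160],0]]'
python3 - <<'E'
from h import *
plan([.598,-.1637,.006],90)
iw=robot.read_camera('wrist');cw=K('wrist');save('j_w',iw)
a=blob(iw,'green',(320,210),60);a=a[a[:,1]<250]; print(a.min(0),a.max(0),fitring([(cw,a)],.063,.014,[.598,-.1637,0.],0.))
E
```

```text
time: 11.97
tool_pos: [0.5971, -0.1633, 0.0403]
tool_rot: [3.134, 0.0, 1.57]
contact_force: [0.5, 0.6, 0.1]
opening: 0.0917
t 11.97 tcp [ 0.5971 -0.1633  0.0403] yaw 89.94 rot [3.1339e+00 4.0000e-04 1.5698e+00] q6 -0.39 F [0.5 0.6 0.1] open 0.0917
shift [-0.4  0.7 34.4] turn -0.06 dist 34.4
[268. 174.] [375. 249.] (array([ 0.59964683, -0.16592447]), np.float64(0.77652483386766))
```

View pics/j_w.png

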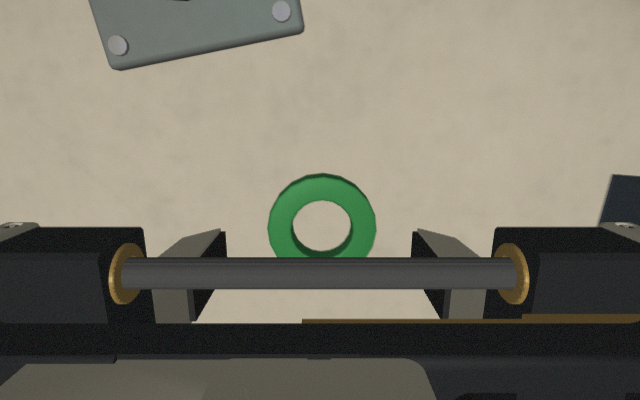

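```bash
python3 -m pendant '[[[-1.6,1,15],0],[[-1.6,1,28],0],[[-1.6,1,34],0],[[-1.6,1,34],0],[[-1.6,1,34],0],[[-1.6,1,34],0]]'
python3 -m pendant '[[[0,0,0],0],[[0,0,0],0],[[0,0,0],0],[[0,0,0],0],[[0,0,0],0],[[0,0,0],0],[[0,0,0],0]]' 0.55 25
python3 -c "
from h import *
plan([.5295,-.0162,.15],90)"
```

```text
time: 12.52
tool_pos: [0.6005, -0.1658, 0.0096]
tool_rot: [3.128, 0.003, 1.57]
contact_force: [-0.1, 0.7, 1.2]
opening: 0.0915
time: 13.1
tool_pos: [0.6005, -0.1658, 0.0097]
tool_rot: [3.128, 0.003, 1.57]
contact_force: [-0.1, 0.1, 1.8]
opening: 0.061
t 13.1 tcp [ 0.6005 -0.1658  0.0097] yaw 89.94 rot [3.1283e+00 2.7000e-03 1.5697e+00] q6 -0.39 F [-0.1  0.1  1.8] open 0.061
shift [ 149.1  -69.3 -141.6] turn -0.06 dist 217.0
```

```bash
python3 -m pendant '[[[0,0,-10],0],[[0,0,-40],0],[[0,0,-80],0],[[0,0,-120],0],[[0,0,-141],0],[[0,0,-141],0],[[0,0,-141],0]]' 0.5 35
python3 - <<'E'
from h import *
plan([.5295,-.0162,.1517],90); print(robot.observe()['qpos'].round(3))
save('k_w',robot.read_camera('wrist'))
E
```

```text
time: 13.68
tool_pos: [0.5992, -0.1656, 0.1527]
tool_rot: [3.125, 0.004, 1.57]
contact_force: [-0.0, 0.7, -0.8]
opening: 0.0603
t 13.68 tcp [ 0.5992 -0.1656  0.1527] yaw 89.94 rot [3.125  0.004  1.5698] q6 -0.39 F [-0.   0.7 -0.8] open 0.0603
shift [149.3 -69.9  -0.7] turn -0.06 dist 164.9
[-0.394  0.57   1.364  0.003  1.191 -0.394]
```

View pics/k_w.png

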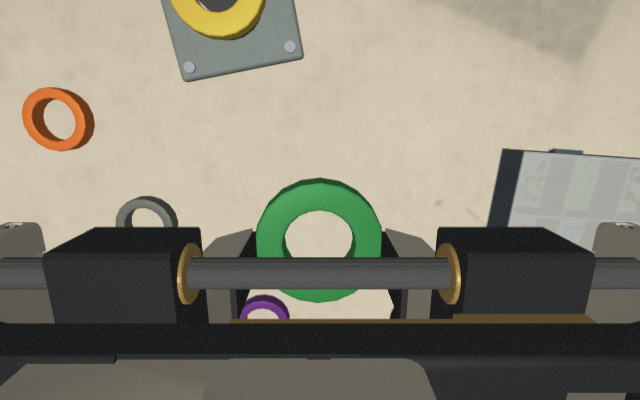

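```bash
python3 - <<'E'
from h import *
iw=robot.read_camera('wrist');cw=K('wrist'); s=robot.observe()['tool_pos']
a=blob(iw,'green',(319,240),75);a=a[a[:,1]<252]; z=s[2]-.0097
x,e=fitring([(cw,a)],.063,.014,[s[0],s[1],z],z); print(x,e,x-s[:2])
E
python3 -m pendant '[[[38,-18,0],0],[[75,-35,0],0],[[110,-52,0],0],[[142,-69,0],0],[[149.3,-69.7,0],0],[[149.3,-69.7,0],0],[[149.3,-69.7,0],0],[[149.3,-69.7,0],0],[[149.3,-69.7,0],0],[[149.3,-69.7,0],0]]'
python3 - <<'E'
from h import *
plan([.5297,-.0162,.11],90)
iw=robot.read_camera('wrist');cw=K('wrist'); s=robot.observe()['tool_pos']
a=blob(iw,'green',(319,240),75);a=a[a[:,1]<252]; z=s[2]-.0097
x,e=fitring([(cw,a)],.063,.014,[s[0],s[1],z],z); print(x,e,x-s[:2])
E
```

```text
[ 0.5970496  -0.16433095] 17.559187289944987 [-0.00075431  0.00076299]
time: 14.62
tool_pos: [0.5286, -0.0169, 0.1482]
tool_rot: [3.131, 0.002, 1.568]
contact_force: [0.3, 0.2, -1.1]
opening: 0.0601
t 14.62 tcp [ 0.5286 -0.0169  0.1482] yaw 89.84 rot [3.1308e+00 1.9000e-03 1.5681e+00] q6 -0.17 F [ 0.3  0.2 -1.1] open 0.0601
shift [ 0.8  0.6 38.2] turn -0.16 dist 38.2
[ 0.5277976  -0.01591223] 17.657850792949162 [-0.00075909  0.00081827]
```

```bash
python3 -m pendant '[[[0.3,0.8,18],0],[[0.3,0.8,34],0],[[0.3,0.8,37],0],[[0.3,0.8,37],0],[[0.3,0.8,37],0],[[0.3,0.8,37],0],[[0.3,0.8,37],0],[[0.3,0.8,37],0]]'
python3 - <<'E'
from h import *
plan([.5297,-.0162,.11],90)
im=cv2.resize(robot.read_camera('wrist'),None,fx=4,fy=4,interpolation=2)
save('l3',im[450:1050,900:1660])
E
```

```text
time: 15.33
tool_pos: [0.5302, -0.0166, 0.112]
tool_rot: [3.129, 0.002, 1.568]
contact_force: [0.0, -1.1, -0.7]
opening: 0.0605
t 15.33 tcp [ 0.5302 -0.0166  0.112 ] yaw 89.86 rot [3.1293e+00 2.1000e-03 1.5683e+00] q6 -0.17 F [ 0.  -1.1 -0.7] open 0.0605
shift [ 0.4 -0.5  2. ] turn -0.14 dist 2.1
```

View pics/l3.png

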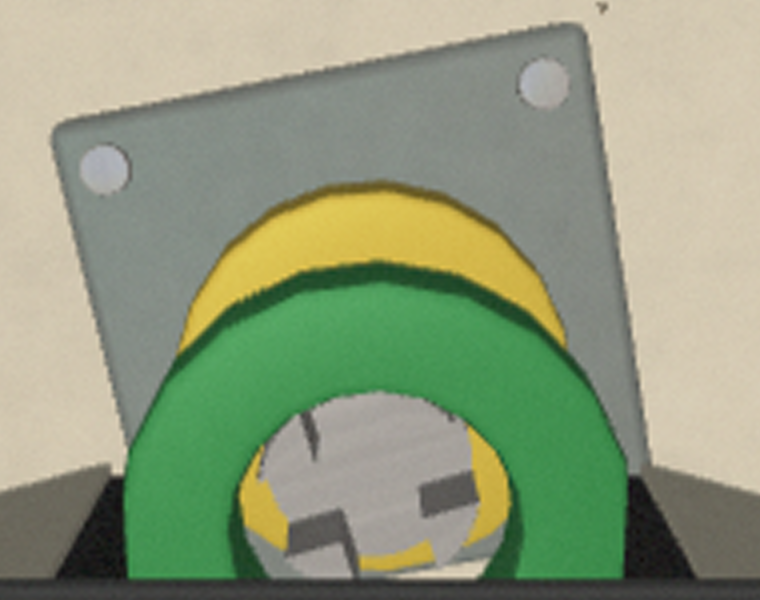

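```bash
python3 -m pendant '[[[-0.8,-0.7,2],0],[[-0.8,-0.7,5],0],[[-0.8,-0.7,9],0],[[-0.8,-0.7,13],0],[[-0.8,-0.7,17],0],[[-0.8,-0.7,20],0],[[-0.8,-0.7,20],0],[[-0.8,-0.7,20],0],[[-0.8,-0.7,20],0]]'
python3 - <<'E'
from h import *
plan([.5297,-.0162,.11],90); print(robot.observe()['torque'])
im=cv2.resize(robot.read_camera('wrist'),None,fx=4,fy=4,interpolation=2)
save('l4',im[450:1050,900:1660])
E
```

```text
time: 16.13
tool_pos: [0.5297, -0.0174, 0.0919]
tool_rot: [3.129, 0.002, 1.568]
contact_force: [-0.1, 0.5, -0.2]
opening: 0.0603
t 16.13 tcp [ 0.5297 -0.0174  0.0919] yaw 89.86 rot [3.1295e+00 2.1000e-03 1.5683e+00] q6 -0.18 F [-0.1  0.5 -0.2] open 0.0603
shift [  1.2   0.2 -18.1] turn -0.14 dist 18.1
[-0.08122038  0.04536216  0.00544232]
```

View pics/l4.png

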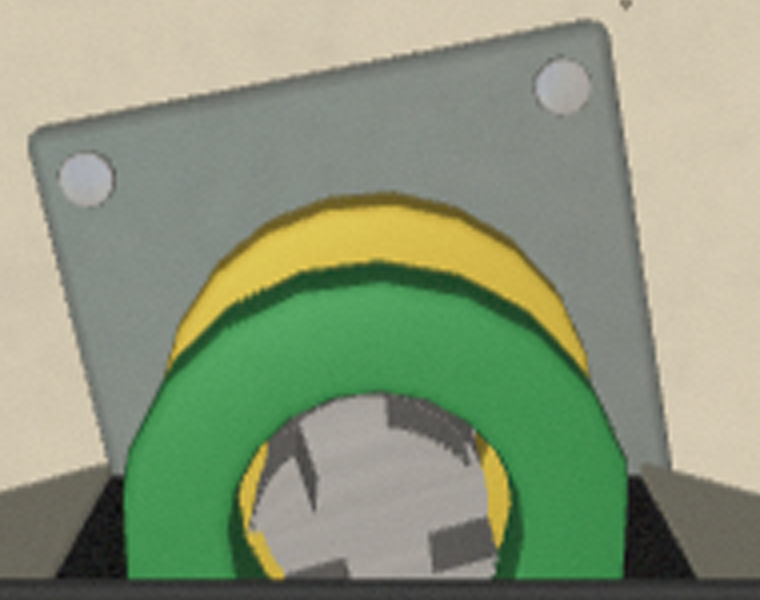

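```bash
python3 -m pendant '[[[0.2,-0.6,10],0],[[0.2,-0.7,20],0],[[0.2,-0.7,29],0],[[0.2,-0.7,33],0],[[0.2,-0.7,36],0],[[0.2,-0.7,39],0],[[0.2,-0.7,42],0],[[0.2,-0.7,42],0],[[0.2,-0.7,42],0],[[0.2,-0.7,42],0]]' 0.5 40
python3 - <<'E'
from h import *
plan([.5297,-.0162,.057],90)
save('m_side',cv2.resize(robot.read_camera('side')[190:245,280:345],None,fx=10,fy=10,interpolation=2))
E
```

```text
time: 17.02
tool_pos: [0.5291, -0.0172, 0.0504]
tool_rot: [3.13, 0.002, 1.568]
contact_force: [-4.0, 0.7, 7.4]
opening: 0.0604
t 17.02 tcp [ 0.5291 -0.0172  0.0504] yaw 89.87 rot [3.1302e+00 2.0000e-03 1.5685e+00] q6 -0.17 F [-4.   0.7  7.4] open 0.0604
shift [ 1.   0.7 -6.6] turn -0.13 dist 6.7
```

View pics/m_side.png

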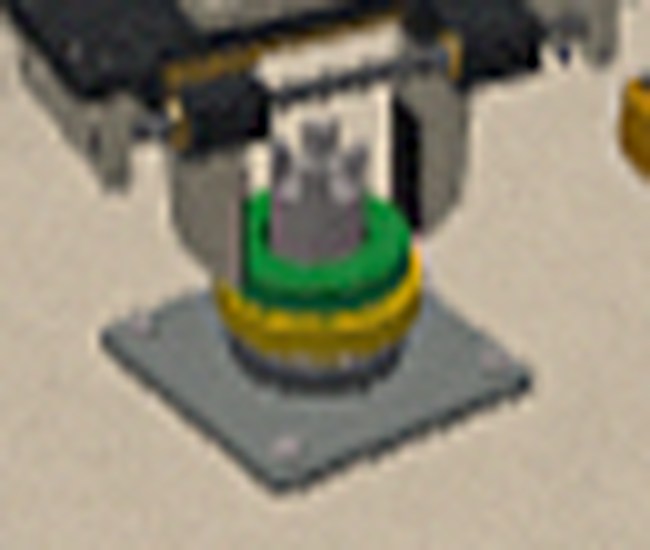

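```bash
python3 -m pendant '[[[0,0,0],0],[[0,0,0],0],[[0,0.3,-3],0],[[0,0.3,-6],0],[[0,0.3,-7],0],[[0,0.3,-7],0],[[0,0.3,-7],0],[[0,0.3,-7],0]]'
python3 -m pendant '[[[0,0,0],0],[[0,0,0],0],[[0,0,0],0],[[0,0,0],0],[[0,0,0],0],[[0,0,0],0]]' 0.95
python3 -c "
from h import *
plan([.5295,-.0162,.2],90)"
```

```text
time: 17.73
tool_pos: [0.5297, -0.0172, 0.0576]
tool_rot: [3.129, 0.002, 1.568]
contact_force: [-0.6, 0.5, 4.6]
opening: 0.0604
time: 18.23
tool_pos: [0.5296, -0.0172, 0.0575]
tool_rot: [3.13, 0.002, 1.568]
contact_force: [0.2, 0.4, -0.3]
opening: 0.087
t 18.23 tcp [ 0.5296 -0.0172  0.0575] yaw 89.87 rot [3.1295e+00 2.1000e-03 1.5685e+00] q6 -0.17 F [ 0.2  0.4 -0.3] open 0.087
shift [   0.7    1.6 -142.5] turn -0.13 dist 142.5
```

```bash
python3 -m pendant '[[[0,0,-30],0],[[0,0,-65],0],[[0,0,-100],0],[[0,0,-135],0],[[-35,-14,-142],0],[[-70,-29,-142],0],[[-105,-44,-142],0],[[-140,-58,-142],0],[[-175,-73,-142],0],[[-200,-86,-142],0]]' 1
python3 -m pendant '[[[0,0,0],0],[[0,0,0],0],[[0,0,0],0],[[0,0,0],0],[[0,0,0],0]]'
python3 - <<'E'
from h import *
plan([.4418,-.2024,.007],90)
iw=robot.read_camera('wrist');cw=K('wrist');i2=robot.read_camera('side');c2=K('side'); save('n_w',iw)
for r in robot.find_in('wrist','core_4'): print(round(r['p'],2),r['xy'][0]*640,r['xy'][1]*400)
u,v=proj(cw,[.4418,-.2024,.014]);print(u,v)
a=blob(iw,'grey',(u,v),50);b=blob(i2,'grey',(312,266),12);print(a.min(0),a.max(0))
print(fitring([(cw,a),(c2,b)],.053,.014,[.44,-.19,0.]),fitring([(cw,a)],.053,.014,[.44,-.19,0.],0.),fitring([(c2,b)],.053,.014,[.44,-.19,0.],0.))
E
```

```text
time: 19.07
tool_pos: [0.4403, -0.2191, 0.199]
tool_rot: [3.129, 0.003, 1.568]
contact_force: [0.4, 0.3, 0.4]
opening: 0.0917
time: 19.48
tool_pos: [0.4409, -0.218, 0.1989]
tool_rot: [3.129, 0.003, 1.569]
contact_force: [0.7, 0.3, 0.2]
opening: 0.0918
t 19.48 tcp [ 0.4409 -0.218   0.1989] yaw 89.92 rot [3.1293e+00 2.7000e-03 1.5694e+00] q6 -0.62 F [0.7 0.3 0.2] open 0.0918
shift [ 16.1  -1.4 191.9] turn -0.08 dist 192.6
0.83 398.016 241.2
0.74 238.4 50.92
0.58 329.28 173.52
317.86936839060917 161.5896794462648
[292. 135.] [343. 186.]
(array([ 0.44160754, -0.20237712, -0.00107406]), np.float64(0.39509547627638925)) (array([ 0.44158226, -0.20225358]), np.float64(0.4097522562531405)) (array([ 0.44174074, -0.20230085]), np.float64(0.42103354284742484))
```

View pics/n_w.png

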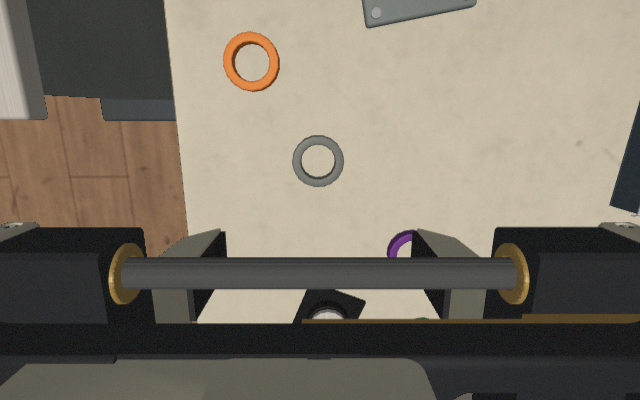

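```bash
python3 -m pendant '[[[15.2,-1,35],0],[[15.2,-1,70],0],[[15.2,-1,105],0],[[15.2,-1,140],0],[[15.2,-1,170],0],[[15.2,-1,188],0],[[15.2,-1.4,193],0],[[15.2,-1.4,193],0],[[15.2,-1.4,193],0],[[15.2,-1.4,193],0]]'
python3 -m pendant '[[[0,0,0],0],[[0,0,0],0]]'
python3 - <<'E'
from h import *
plan([.4418,-.2032,.007],90)
iw=robot.read_camera('wrist');save('o_w',iw)
E
```

```text
time: 20.47
tool_pos: [0.4427, -0.2042, 0.0073]
tool_rot: [3.127, 0.004, 1.569]
contact_force: [-0.3, 0.1, -0.2]
opening: 0.0919
time: 20.63
tool_pos: [0.4437, -0.2048, 0.0087]
tool_rot: [3.124, 0.006, 1.569]
contact_force: [0.5, 0.1, -0.3]
opening: 0.0917
t 20.63 tcp [ 0.4437 -0.2048  0.0087] yaw 89.92 rot [3.1244 0.0061 1.5694] q6 -0.6 F [ 0.5  0.1 -0.3] open 0.0917
shift [ 1.6 -1.9  1.7] turn -0.08 dist 3.0
```

View pics/o_w.png

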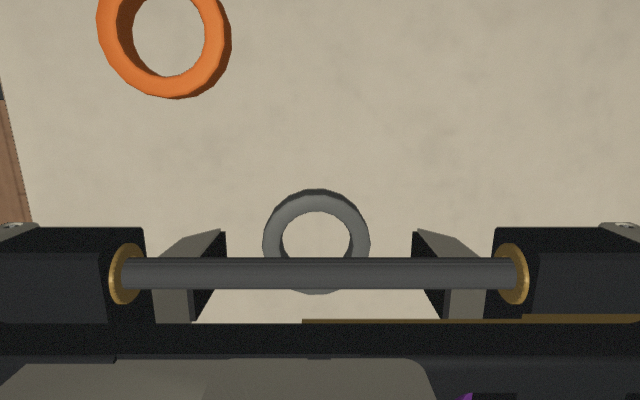

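```bash
python3 -m pendant '[[[1,-1.5,3],0],[[1,-1.5,3],0],[[1,-1.5,3],0],[[1,-1.5,3],0],[[1,-1.5,3],0],[[1,-1.5,3],0],[[1,-1.5,3],0],[[1,-1.5,3],0],[[1,-1.5,3],0],[[1,-1.5,3],0]]' 0.4 35
python3 -m pendant '[[[0,0,-20],0],[[0,0,-55],0],[[0,0,-90],0],[[0,0,-125],0],[[0,0,-143],0],[[0,0,-143],0],[[0,0,-143],0],[[0,0,-143],0],[[0,0,-143],0]]'
python3 - <<'E'
from h import *
plan([.5297,-.0168,.15],90)
iw=robot.read_camera('wrist');save('p_w',iw)
E
```

```text
time: 21.52
tool_pos: [0.442, -0.2036, 0.0054]
tool_rot: [3.125, 0.006, 1.569]
contact_force: [0.3, 0.3, -0.6]
opening: 0.0517
time: 22.27
tool_pos: [0.4388, -0.2023, 0.1468]
tool_rot: [3.128, 0.004, 1.569]
contact_force: [-0.7, 0.7, 0.6]
opening: 0.0515
t 22.27 tcp [ 0.4388 -0.2023  0.1468] yaw 89.92 rot [3.1277 0.004  1.5694] q6 -0.6 F [-0.7  0.7  0.6] open 0.0515
shift [185.6  90.7  -2.7] turn -0.08 dist 206.6
```

View pics/p_w.png

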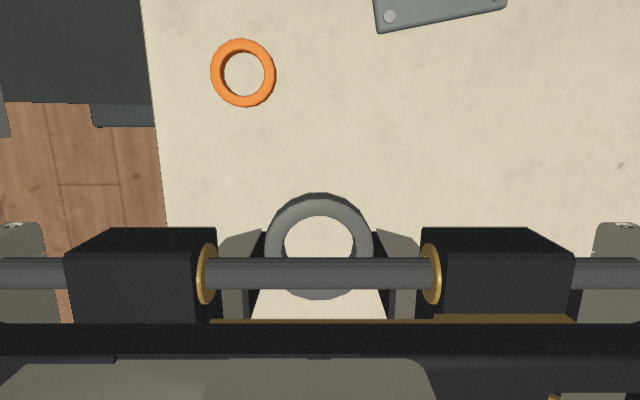

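```bash
python3 -m pendant '[[[37,18,0],0],[[74,36,0],0],[[111,54,-1],0],[[148,72,-2],0],[[180,88,-2],0],[[185.6,90.7,-2],0],[[185.6,90.7,-2],0],[[185.6,90.7,-2],0],[[185.6,90.7,-2],0],[[185.6,90.7,-2],0]]'
python3 -m pendant '[[[-0.3,0,18],0],[[-0.3,0,34],0],[[-0.3,0,38],0],[[-0.3,0,38],0],[[-0.3,0,38],0],[[-0.3,0,38],0],[[-0.3,0,38],0]]'
python3 - <<'E'
from h import *
plan([.5297,-.0168,.106],90)
im=cv2.resize(robot.read_camera('wrist'),None,fx=4,fy=4,interpolation=2)
save('q3',im[450:1050,900:1660])
E
```

```text
time: 23.15
tool_pos: [0.5292, -0.0182, 0.149]
tool_rot: [3.129, 0.004, 1.567]
contact_force: [-0.8, 0.2, 0.8]
opening: 0.0511
time: 23.73
tool_pos: [0.5302, -0.0189, 0.112]
tool_rot: [3.127, 0.004, 1.567]
contact_force: [0.1, -0.2, -0.2]
opening: 0.0512
t 23.73 tcp [ 0.5302 -0.0189  0.112 ] yaw 89.79 rot [3.1269 0.0044 1.5671] q6 -0.17 F [ 0.1 -0.2 -0.2] open 0.0512
shift [ 2.2 -0.6  5.9] turn -0.21 dist 6.3
```

View pics/q3.png

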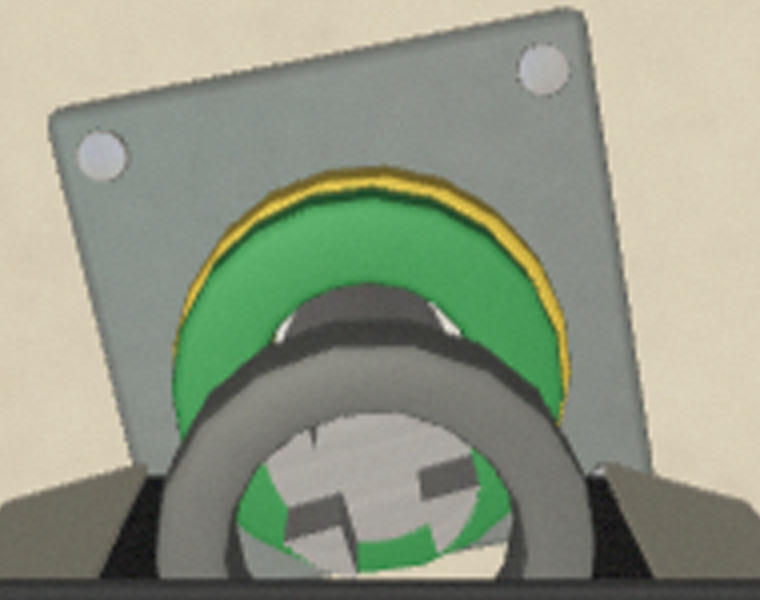

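```bash
python3 -m pendant '[[[2,-0.3,0],0],[[2,-0.3,4],0],[[2,-0.3,8],0],[[2,-0.4,12],0],[[2,-0.5,16],0],[[2,-0.5,19],0],[[2,-0.5,19],0],[[2,-0.5,19],0],[[2,-0.5,19],0]]'
python3 - <<'E'
from h import *
plan([.5297,-.0168,.0674],90); print(robot.observe()['torque'])
im=cv2.resize(robot.read_camera('wrist'),None,fx=4,fy=4,interpolation=2)
save('q4',im[450:1050,900:1660])
E
```

```text
time: 24.53
tool_pos: [0.53, -0.017, 0.0929]
tool_rot: [3.127, 0.004, 1.567]
contact_force: [-0.3, 0.6, 0.7]
opening: 0.0517
t 24.53 tcp [ 0.53   -0.017   0.0929] yaw 89.8 rot [3.127  0.0044 1.5673] q6 -0.17 F [-0.3  0.6  0.7] open 0.0517
shift [ 0.3 -0.7 25.5] turn -0.2 dist 25.5
[-0.07450362  0.09439044  0.01493492]
```

View pics/q4.png

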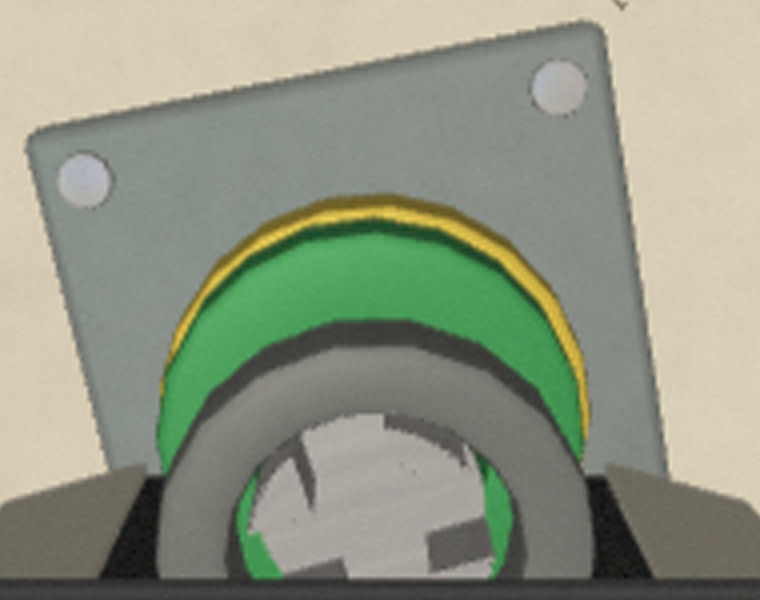

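```bash
python3 -m pendant '[[[0.2,-0.6,10],0],[[0.2,-0.7,19],0],[[0.2,-0.7,23],0],[[0.2,-0.7,26],0],[[0.2,-0.7,29],0],[[0.2,-0.7,32],0],[[0.2,-0.7,34],0],[[0.2,-0.7,34],0],[[0.2,-0.7,34],0],[[0.2,-0.7,34],0]]' 0.4 40
python3 - <<'E'
from h import *
plan([.5297,-.0168,.0674],90)
save('r_side',cv2.resize(robot.read_camera('side')[190:245,280:345],None,fx=10,fy=10,interpolation=2))
E
```

```text
time: 25.42
tool_pos: [0.5294, -0.0168, 0.0593]
tool_rot: [3.128, 0.004, 1.567]
contact_force: [-4.2, 1.3, 8.2]
opening: 0.0516
t 25.42 tcp [ 0.5294 -0.0168  0.0593] yaw 89.8 rot [3.1276 0.0043 1.5674] q6 -0.17 F [-4.2  1.3  8.2] open 0.0516
shift [-0.   0.4 -8.1] turn -0.2 dist 8.1
```

View pics/r_side.png

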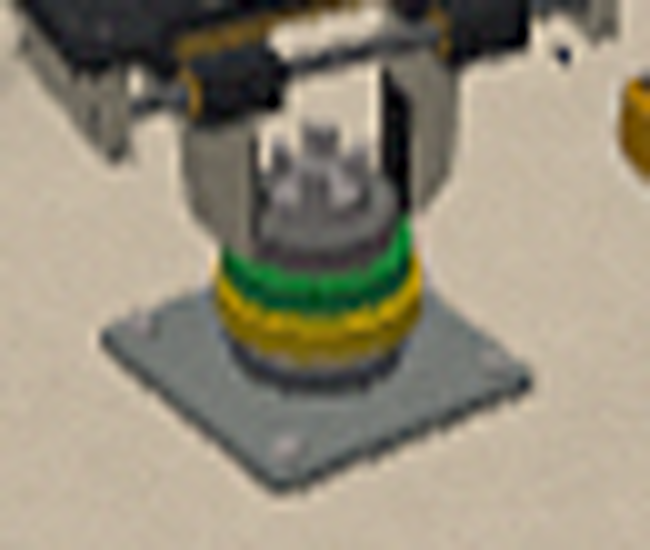

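Sunk about 8 mm at 8 N, which agrees with the spring, and the stack is flat. Let it up, release and rise to look at the slot.

```bash
python3 -m pendant '[[[0,0,0],0],[[0,0.3,-4],0],[[0,0.3,-7],0],[[0,0.3,-8],0],[[0,0.3,-8],0],[[0,0.3,-8],0],[[0,0.3,-8],0]]'
python3 -m pendant '[[[0,0,0],0],[[0,0,0],0],[[0,0,0],0],[[0,0,0],0],[[0,0,0],0],[[0,0,0],0]]' 0.9
python3 -c "
from h import *
plan([.5297,-.08,.19],90)"
```

```text
time: 26.05
tool_pos: [0.5299, -0.0168, 0.0674]
tool_rot: [3.127, 0.004, 1.567]
contact_force: [0.6, 0.0, 1.0]
opening: 0.0513
time: 26.55
tool_pos: [0.5298, -0.0168, 0.0673]
tool_rot: [3.127, 0.004, 1.567]
contact_force: [0.6, 0.9, 0.7]
opening: 0.0822
t 26.55 tcp [ 0.5298 -0.0168  0.0673] yaw 89.81 rot [3.127  0.0044 1.5674] q6 -0.17 F [0.6 0.9 0.7] open 0.0822
shift [ -63.7    1.9 -122.4] turn -0.19 dist 138.0
```

```bash
python3 -m pendant '[[[0,0,-30],0],[[0,0,-65],0],[[0,0,-95],0],[[-10,1.5,-105],0],[[-40,1.5,-105],0],[[-64,1.5,-105],0],[[-64,1.5,-105],0],[[-64,1.5,-105],0],[[-64,1.5,-105],0],[[-64,1.5,-105],0]]'
python3 -m pendant '[[[0,0,0],0],[[0,0,0],0],[[0,0,0],0],[[0,0,0],0]]'
python3 - <<'E'
from h import *
plan([.5297,-.08,.19],90)
cw=K('wrist');im=robot.read_camera('wrist');plan([.5297,-.08,.19],90)
save('s_full',im)
u,v=proj(cw,[.5297,-.0162,.096]);print(u,v);u,v=int(u),int(v)
im=cv2.resize(im[v-55:v+55,u-55:u+55],None,fx=5.4,fy=5.4,interpolation=2); print(u-55,v-55); save('s_c',im)
E
```

```text
time: 27.38
tool_pos: [0.5294, -0.0795, 0.1723]
tool_rot: [3.128, 0.004, 1.568]
contact_force: [-0.5, -0.0, -0.9]
opening: 0.0824
time: 27.72
tool_pos: [0.5294, -0.0791, 0.1723]
tool_rot: [3.128, 0.004, 1.569]
contact_force: [-0.2, -0.1, 0.5]
opening: 0.0826
t 27.72 tcp [ 0.5294 -0.0791  0.1723] yaw 89.88 rot [3.1277 0.0038 1.5687] q6 -0.29 F [-0.2 -0.1  0.5] open 0.0826
shift [ -1.    0.5 -17.7] turn -0.12 dist 17.7
t 27.77 tcp [ 0.5295 -0.0792  0.1724] yaw 89.87 rot [3.1276 0.0039 1.5685] q6 -0.29 F [-0.2 -0.4  0.2] open 0.0824
shift [ -0.9   0.5 -17.6] turn -0.13 dist 17.7
318.18839741428786 114.72356477102281
263 59
```

View pics/s_full.png

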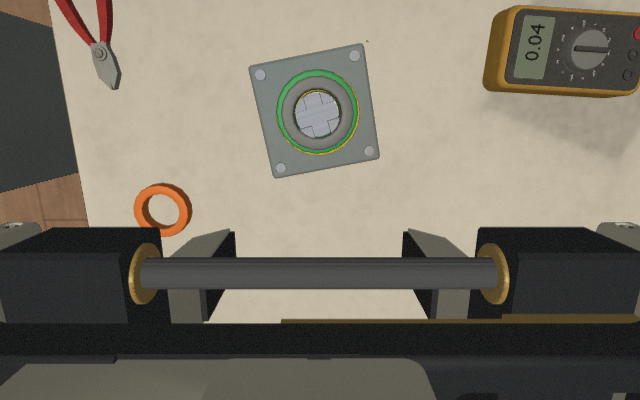

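View pics/s_c.png

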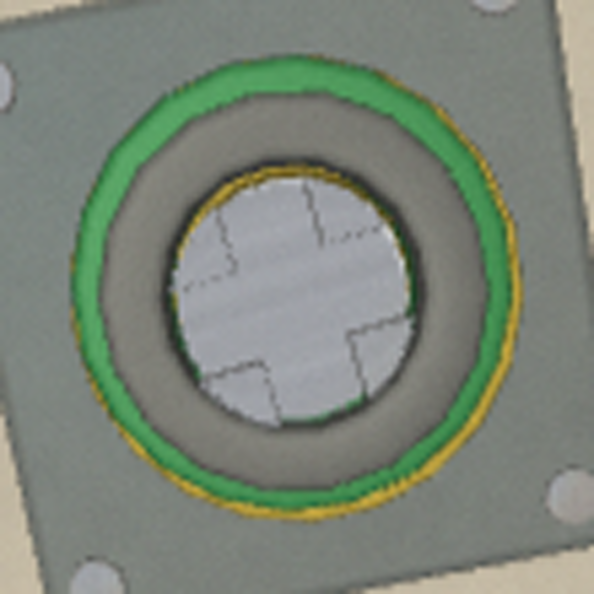

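```bash
python3 -m pendant '[[[-38,-10,-5],0],[[-76,-20,-10],0],[[-114,-30,-15],0],[[-152,-40,-20],0],[[-190,-50,-20],0],[[-228,-60,-20],0],[[-266,-70,-20],0],[[-304,-80,-20],0],[[-335,-90,-20],0],[[-340,-91,-20],0]]' 1
python3 -m pendant '[[[0,0,0],0],[[0,0,0],0],[[0,0,0],0],[[0,0,0],0],[[0,0,0],0]]'
python3 - <<'E'
from h import *
plan([.437,-.39,.19],90)
cw=K('wrist');im=robot.read_camera('wrist');plan([.437,-.39,.19],90)
save('t_full',im)
for q in ['key','key_rest']:
  for r in robot.find_in('wrist',q): print(q,round(r['p'],2),r['xy'][0]*640,r['xy'][1]*400)
E
```

```text
time: 28.6
tool_pos: [0.4351, -0.424, 0.192]
tool_rot: [3.128, 0.006, 1.564]
contact_force: [-0.8, 0.3, -0.3]
opening: 0.092
time: 29.02
tool_pos: [0.4358, -0.4227, 0.1922]
tool_rot: [3.128, 0.006, 1.566]
contact_force: [-0.2, -0.5, -0.0]
opening: 0.0918
t 29.02 tcp [ 0.4358 -0.4227  0.1922] yaw 89.71 rot [3.128  0.0059 1.5658] q6 -0.9 F [-0.2 -0.5 -0. ] open 0.0918
shift [32.8  1.   2. ] turn -0.29 dist 32.8
t 29.07 tcp [ 0.4358 -0.4229  0.1922] yaw 89.71 rot [3.128  0.006  1.5657] q6 -0.9 F [ 1.2  1.1 -0.2] open 0.092
shift [32.9  1.1  2. ] turn -0.29 dist 33.0
key 0.79 447.296 157.0
key 0.6 335.29600000000005 142.52
key_rest 0.7 324.67199999999997 122.0
```

View pics/t_full.png

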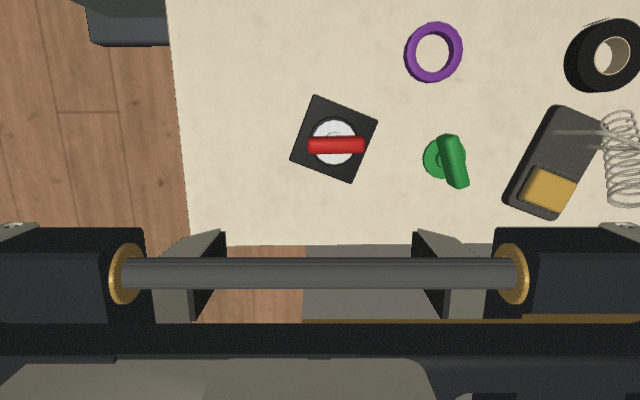

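```bash
cat >> h.py <<'E'
def fitbox(views,lx,ly,z0,z1,p0,fz=False):
    def hull(cal,x):
        c,s=np.cos(x[2]),np.sin(x[2]); dz=x[3]*.01 if fz else 0
        return cv2.convexHull(np.array([proj(cal,[x[0]+c*a*lx/2-s*b*ly/2,x[1]+s*a*lx/2+c*b*ly/2,z+dz]) for a in(-1,1) for b in(-1,1) for z in(z0,z1)],np.float32))
    def f(x):
        r=[]
        for cal,c in views:
            h=hull(cal,x); r+=[cv2.pointPolygonTest(h,(float(p[0]),float(p[1])),True)-.5 for p in c]
        return np.array(r)
    s=least_squares(f,list(p0)+([0.] if fz else []),loss='soft_l1',diff_step=1e-4,x_scale=[.01,.01,.1]+([.5] if fz else []))
    return s.x,np.sqrt(np.mean(f(s.x)**2))
E
python3 - <<'E'
from h import *
iw=robot.read_camera('wrist');cw=K('wrist');i2=robot.read_camera('side');c2=K('side')
a=blob(iw,'red',(336,145),40);b=blob(i2,'red',(346,297),20)
print(a.min(0),a.max(0),b.min(0),b.max(0))
for v in ([(cw,a),(c2,b)],[(cw,a)],[(c2,b)]): print(fitbox(v,.05,.014,.031,.059,(.44,-.385,0.)))
print(fitbox([(cw,a),(c2,b)],.05,.014,.031,.059,(.44,-.385,0.),True))
for u,v in [(314,95),(378,120),(351,183),(290,159)]: print(onz(cw,u,v,.006).round(4))
print(np.mean([onz(cw,u,v,.006) for u,v in [(314,95),(378,120),(351,183),(290,159)]],0))
E
```

```text
[308. 135.] [365. 153.] [337. 289.] [354. 302.]
(array([ 0.45160417, -0.38679835,  0.0053888 ]), np.float64(1.3099305897233475))
(array([ 4.51838466e-01, -3.86816838e-01, -1.14690142e-04]), np.float64(1.216503760868579))
(array([ 0.45031752, -0.38436216,  0.        ]), np.float64(1.4352159818077246))
(array([ 0.45195899, -0.38679149, -0.00069762,  0.        ]), np.float64(1.3245127027003265))
[ 0.4334 -0.3439  0.006 ]
[ 0.4963 -0.3678  0.006 ]
[ 0.4708 -0.4311  0.006 ]
[ 0.4086 -0.4057  0.006 ]
[ 0.4522948  -0.38714277  0.006     ]
```

```bash
python3 - <<'E'
from h import *
plan([.452,-.387,.16],0); s=robot.observe(); print(s['qpos'].round(2))
E
python3 -m pendant '[[[10,5,10],7],[[20,10,20],14],[[30,16,32],21],[[35.5,16,32],28],[[35.5,16,32],35],[[35.5,16,32],42],[[35.5,16,32],49],[[35.5,16,32],56],[[35.5,16,32],63],[[35.5,16,32],70]]'
python3 - <<'E'
from h import *
plan([.452,-.387,.16],0)
E
```

```text
t 29.27 tcp [ 0.4354 -0.4236  0.1921] yaw 89.65 rot [3.1281 0.0061 1.5647] q6 -0.9 F [-0.4 -0.2 -0.3] open 0.092
shift [36.9 15.9 32.1] turn 89.65 dist 51.5
[-0.9   0.51  1.35  0.01  1.27 -0.9 ]
time: 30.1
tool_pos: [0.4521, -0.3883, 0.1602]
tool_rot: [3.131, -0.011, 0.337]
contact_force: [0.2, 0.1, -0.6]
opening: 0.092
t 30.1 tcp [ 0.4521 -0.3883  0.1602] yaw 19.31 rot [ 3.1312 -0.0107  0.3371] q6 0.39 F [ 0.2  0.1 -0.6] open 0.092
shift [ 0.3 -1.3  0.2] turn 19.31 dist 1.3
```

```bash
python3 -m pendant '[[[0,-1,0],7],[[0,-1,0],14],[[0,-1,0],19.3],[[0,-1,0],19.3],[[0,-1,0],19.3],[[0,-1,0],19.3],[[0,-1,0],19.3]]'
python3 - <<'E'
from h import *
plan([.452,-.387,.034],0)
iw=robot.read_camera('wrist');cw=K('wrist');save('u_w',iw)
u,v=proj(cw,[.452,-.387,.059]);print(u,v)
a=blob(iw,'red',(u,v),70);print(a.min(0),a.max(0)); print(cv2.minAreaRect(a.astype(np.float32)))
print(fitbox([(cw,a[a[:,1]<250])],.05,.014,.031,.059,(.452,-.387,0.01)))
E
```

```text
time: 30.68
tool_pos: [0.4518, -0.3873, 0.1602]
tool_rot: [3.135, -0.013, 0.002]
contact_force: [1.0, -0.5, 0.2]
opening: 0.0919
t 30.68 tcp [ 0.4518 -0.3873  0.1602] yaw 0.13 rot [ 3.1353e+00 -1.3500e-02  2.3000e-03] q6 0.73 F [ 1.  -0.5  0.2] open 0.0919
shift [ -1.5  -1.1 126.1] turn 0.13 dist 126.2
315.87734263817504 199.17334071028614
[307. 164.] [324. 227.]
((315.2556457519531, 195.50543212890625), (63.18440246582031, 16.706985473632812), 88.72696685791016)
(array([ 0.45219041, -0.3866177 ,  0.02301948]), np.float64(0.9568594841492607))
```

View pics/u_w.png

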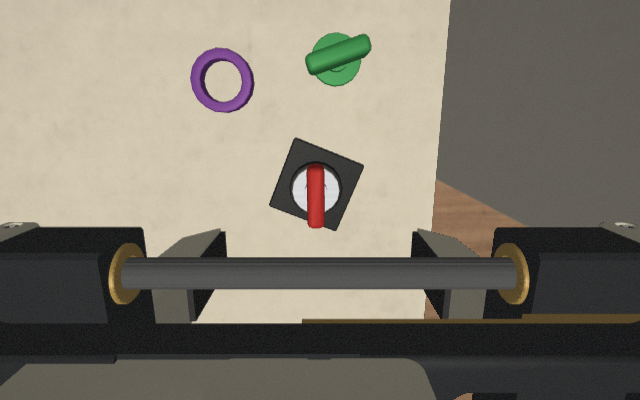

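```bash
python3 -m pendant '[[[-0.4,-0.5,35],0],[[-0.8,-0.7,65],0],[[-1.1,-1,95],0],[[-1.4,-1,115],0],[[-1.5,-1,126],0],[[-1.5,-1,126],0],[[-1.5,-1,126],0],[[-1.5,-1,126],0],[[-1.5,-1,126],0]]'
python3 - <<'E'
from h import *
plan([.452,-.387,.034],0)
iw=robot.read_camera('wrist');save('v_w',iw)
E
```

```text
time: 31.48
tool_pos: [0.4528, -0.388, 0.0359]
tool_rot: [3.133, -0.016, 0.002]
contact_force: [-0.9, 0.8, 1.3]
opening: 0.0919
t 31.48 tcp [ 0.4528 -0.388   0.0359] yaw 0.12 rot [ 3.133e+00 -1.570e-02  2.000e-03] q6 0.72 F [-0.9  0.8  1.3] open 0.0919
shift [-0.8 -1.   1.9] turn 0.12 dist 2.3
```

View pics/v_w.png

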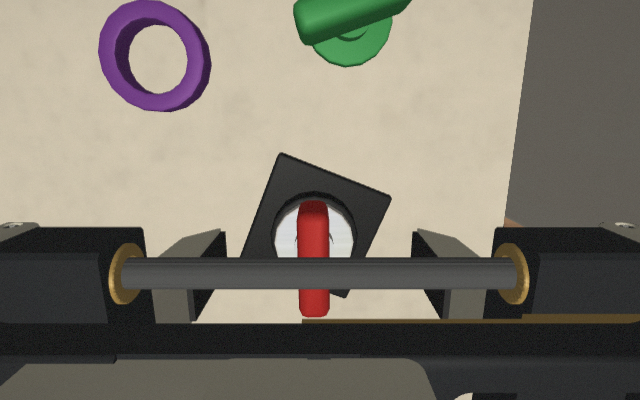

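```bash
python3 -m pendant '[[[-0.5,-1,1],0],[[-0.5,-1,1],0],[[-0.5,-1,1],0],[[-0.5,-1,1],0],[[-0.5,-1,1],0],[[-0.5,-1,1],0],[[-0.5,-1,1],0],[[-0.5,-1,1],0],[[-0.5,-1,1],0],[[-0.5,-1,1],0]]' 0 25
python3 -m pendant '[[[0,0,0],0],[[0,0,0],0],[[0,0,0],0],[[0,0,0],0]]' 
python3 - <<'E'
from h import *
plan([.452,-.387,.18],0)
E
```

```text
time: 32.37
tool_pos: [0.4522, -0.3869, 0.0347]
tool_rot: [3.133, -0.015, 0.002]
contact_force: [-0.0, 0.5, -0.8]
opening: 0.0302
time: 32.7
tool_pos: [0.4522, -0.3868, 0.0347]
tool_rot: [3.133, -0.015, 0.002]
contact_force: [0.9, 0.8, 1.0]
opening: 0.0139
t 32.7 tcp [ 0.4522 -0.3868  0.0347] yaw 0.11 rot [ 3.1334e+00 -1.5300e-02  2.0000e-03] q6 0.72 F [0.9 0.8 1. ] open 0.0139
shift [   2.1    1.4 -145.3] turn 0.11 dist 145.3
```

```bash
python3 -m pendant '[[[0,0,-10],0],[[0,0,-35],0],[[0,0,-70],0],[[0,0,-105],0],[[1,0.5,-135],0],[[2,1,-145],0],[[2,1,-145],0],[[2,1,-145],0],[[2,1,-145],0]]' 0 30
python3 - <<'E'
from h import *
plan([.5297,-.0163,.18],16); print(robot.observe()['qpos'].round(2))
save('w_w',robot.read_camera('wrist'))
E
```

```text
time: 33.45
tool_pos: [0.4511, -0.3857, 0.1776]
tool_rot: [3.136, -0.013, 0.002]
contact_force: [-0.1, -0.9, -2.1]
opening: 0.0139
t 33.45 tcp [ 0.4511 -0.3857  0.1776] yaw 0.11 rot [ 3.1363e+00 -1.2700e-02  2.0000e-03] q6 0.73 F [-0.1 -0.9 -2.1] open 0.0139
shift [  79.3 -369.2   -3.4] turn -15.89 dist 377.7
[-0.84  0.5   1.41  0.01  1.22  0.73]
```

View pics/w_w.png

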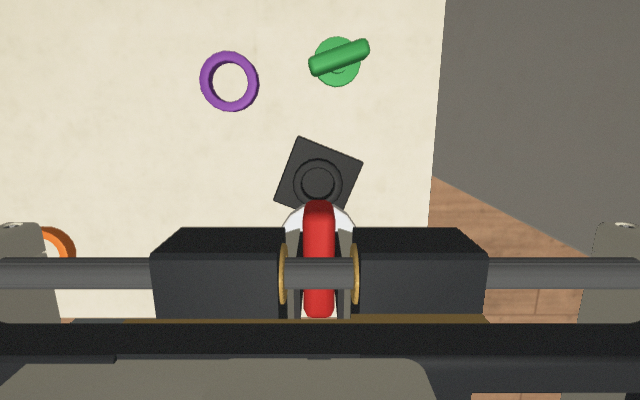

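```bash
python3 -m pendant '[[[8,-38,0],-2],[[16,-76,0],-4],[[24,-114,0],-6],[[32,-152,0],-8],[[40,-190,-1],-10],[[48,-228,-2],-12],[[56,-266,-3],-14],[[64,-304,-3],-16],[[72,-341,-3],-16],[[79,-368,-3],-16]]'
python3 -m pendant '[[[0,0,0],0],[[0,0,0],0],[[0,0,0],0],[[0,0,0],0],[[0,0,0],0]]'
python3 - <<'E'
from h import *
plan([.5297,-.0163,.13],16)
im=robot.read_camera('wrist'); save('x_w',im); save('x_s',cv2.resize(robot.read_camera('side')[170:245,270:355],None,fx=8,fy=8,interpolation=2))
E
```

```text
time: 34.33
tool_pos: [0.5285, -0.0144, 0.1778]
tool_rot: [3.136, -0.008, 0.283]
contact_force: [0.2, -0.1, -0.8]
opening: 0.014
time: 34.75
tool_pos: [0.5283, -0.0158, 0.1774]
tool_rot: [3.136, -0.007, 0.281]
contact_force: [-0.9, -0.7, -1.1]
opening: 0.0136
t 34.75 tcp [ 0.5283 -0.0158  0.1774] yaw 16.08 rot [ 3.1356 -0.0069  0.2807] q6 1.12 F [-0.9 -0.7 -1.1] open 0.0136
shift [ 0.9  0.6 47.5] turn 0.08 dist 47.5
```

View pics/x_w.png

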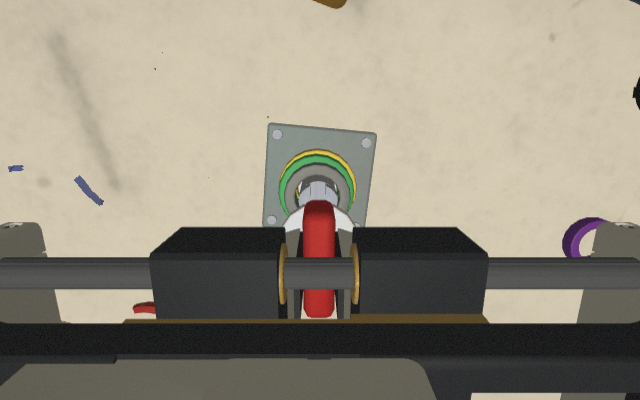

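View pics/x_s.png

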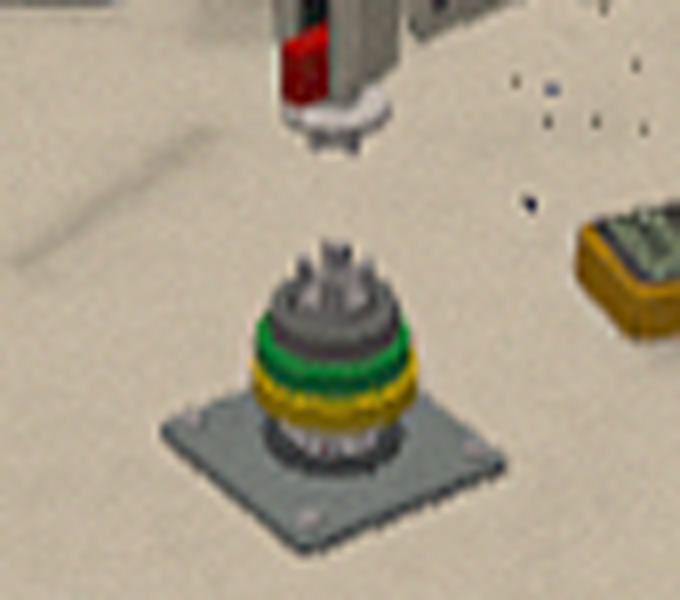

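```bash
python3 -m pendant '[[[0.5,0.4,15],0],[[0.9,0.6,32],0],[[0.9,0.6,44],0],[[0.9,0.6,51],0],[[0.9,0.6,51],0],[[0.9,0.6,51],0],[[0.9,0.6,51],0],[[0.9,0.6,51],0]]'
python3 - <<'E'
from h import *
plan([.5297,-.0163,.1225],16)
im=robot.read_camera('wrist'); save('y_w',cv2.resize(im[110:330,200:440],None,fx=3,fy=2.7)); save('y_s',cv2.resize(robot.read_camera('side')[170:245,270:355],None,fx=8,fy=8,interpolation=2))
E
```

```text
time: 35.52
tool_pos: [0.5304, -0.0162, 0.1276]
tool_rot: [3.135, -0.009, 0.281]
contact_force: [-0.5, -0.2, -1.4]
opening: 0.0137
t 35.52 tcp [ 0.5304 -0.0162  0.1276] yaw 16.08 rot [ 3.1347 -0.009   0.2807] q6 1.12 F [-0.5 -0.2 -1.4] open 0.0137
shift [-0.7 -0.2  5.1] turn 0.08 dist 5.2
```

View pics/y_w.png

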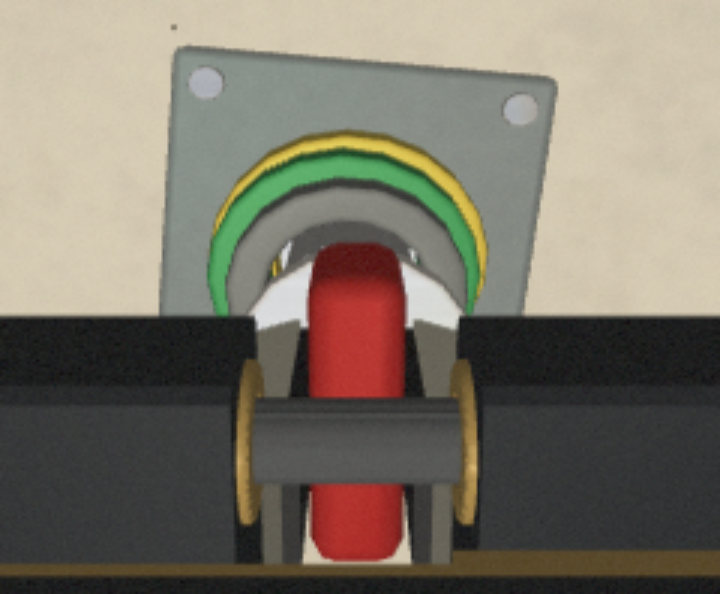

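View pics/y_s.png

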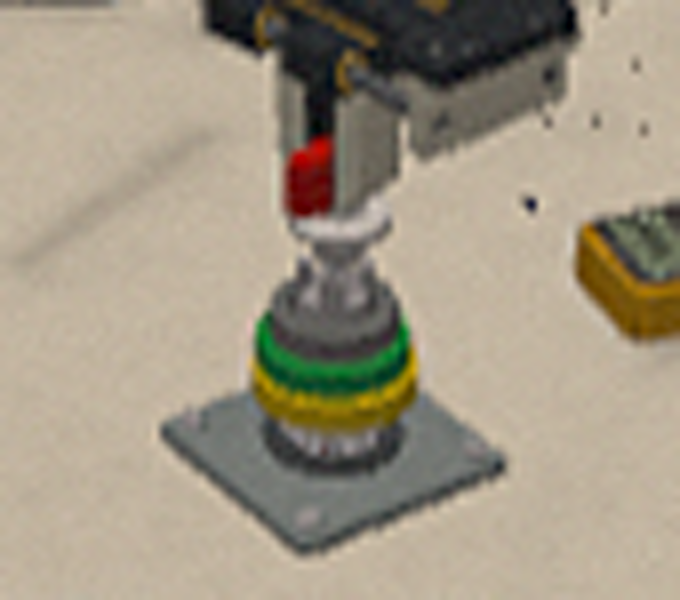

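```bash
python3 -m pendant '[[[-0.7,0,2],0],[[-0.7,0,4],0],[[-0.7,0,5],0],[[-0.7,0,6],0],[[-0.7,0,7],0],[[-0.7,0,8],0],[[-0.7,0,8],0],[[-0.7,0,8],0]]'
```

```text
time: 36.28
tool_pos: [0.5296, -0.0164, 0.1194]
tool_rot: [3.135, -0.009, 0.281]
contact_force: [-0.4, -0.2, -1.0]
opening: 0.0139
```

```bash
python3 -m pendant '[[[0,0,1.5],0],[[0,0,3],0],[[0,0,4.5],0],[[0,0,6],0],[[0,0,7],0],[[0,0,8],0],[[0,0,8],0],[[0,0,8],0]]'
python3 -c "
from h import *
plan([.5297,-.0163,.1107],16)
save('z_s',cv2.resize(robot.read_camera('side')[170:245,270:355],None,fx=8,fy=8,interpolation=2))"
```

```text
time: 36.95
tool_pos: [0.5297, -0.0164, 0.1113]
tool_rot: [3.135, -0.008, 0.281]
contact_force: [0.2, -0.6, -0.9]
opening: 0.0139
t 36.95 tcp [ 0.5297 -0.0164  0.1113] yaw 16.09 rot [ 3.135  -0.0084  0.2808] q6 1.12 F [ 0.2 -0.6 -0.9] open 0.0139
shift [ 0.  -0.1  0.6] turn 0.09 dist 0.6
```

View pics/z_s.png

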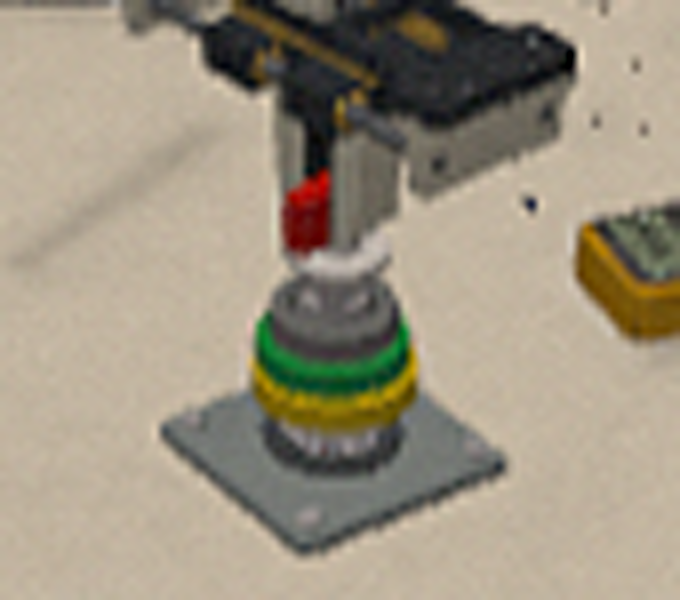

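Push lightly until the collar meets the spindle top, with the spring limiting the force, then ease off.

```bash
python3 -m pendant '[[[0,0,1],0],[[0,0,1.8],0],[[0,0,1.8],0],[[0,0,1.8],0],[[0,0,1.8],0]]'
```

```text
time: 37.42
tool_pos: [0.53, -0.0164, 0.1099]
tool_rot: [3.135, -0.009, 0.281]
contact_force: [-0.1, -0.4, 2.7]
opening: 0.0136
```

```bash
python3 -m pendant '[[[0,0,-0.2],0],[[0,0,-0.2],0],[[0,0,-0.2],0],[[0,0,-0.2],0],[[0,0,-0.2],0],[[0,0,-0.2],0],[[0,0,-0.2],0]]' 0.45
python3 -m pendant '[[[0,0,-8],0],[[0,0,-30],0],[[0,0,-65],0],[[0,0,-100],0],[[-30,0,-110],0],[[-60,0,-110],0],[[-90,0,-110],0],[[-95,0,-110],0],[[-95,0,-110],0]]'
python3 - <<'E'
from h import *
plan([.5297,-.0163,.1107],16)
im=robot.read_camera('wrist'); cw=K('wrist'); save('zz_w',im); save('zz_s',cv2.resize(robot.read_camera('side')[170:245,270:355],None,fx=8,fy=8,interpolation=2))
E
```

```text
time: 38.0
tool_pos: [0.53, -0.0164, 0.11]
tool_rot: [3.135, -0.009, 0.281]
contact_force: [0.2, 0.3, 0.7]
opening: 0.0408
time: 38.75
tool_pos: [0.4365, -0.0426, 0.2201]
tool_rot: [3.134, -0.01, 0.28]
contact_force: [0.5, 0.4, 0.4]
opening: 0.0411
t 38.75 tcp [ 0.4365 -0.0426  0.2201] yaw 16.02 rot [ 3.1341 -0.01    0.2796] q6 1.02 F [0.5 0.4 0.4] open 0.0411
shift [ 95.8  -0.3 110.4] turn 0.02 dist 146.1
```

View pics/zz_w.png

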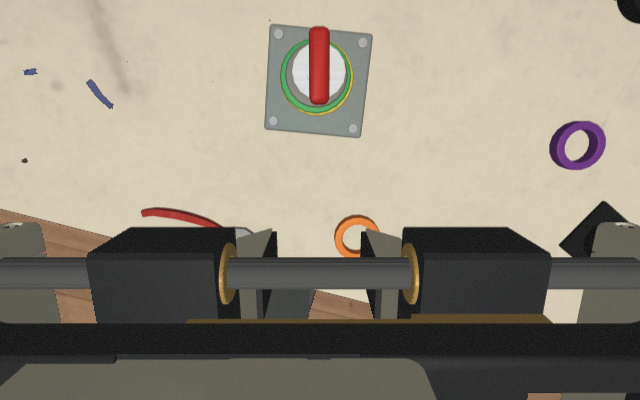

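View pics/zz_s.png

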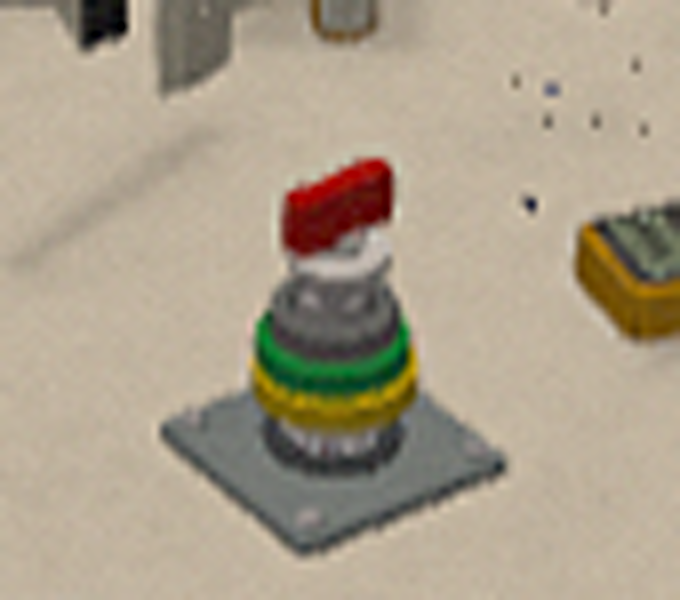

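The key stands upright on the stack: handle at (319,65) in the wrist view, collar on the spindle in the side view. One last check on position and height.

```bash
python3 - <<'E'
from h import *
iw=robot.read_camera('wrist');cw=K('wrist');i2=robot.read_camera('side');c2=K('side')
a=blob(iw,'red',(319,65),50);b=blob(i2,'red',(312,196),14);print(b.min(0),b.max(0))
for dz in (-.006,-.003,0,.003,.006,.012):
    x,e=fitbox([(cw,a),(c2,b)],.05,.014,.107+dz,.135+dz,(.53,-.016,.28)); print(dz,x.round(4),e.round(3))
print(robot.observe()['contact_force'])
E
```

```text
[306. 190.] [318. 201.]
-0.006 [ 0.5295 -0.0173  0.2773] 1.061
-0.003 [ 0.5289 -0.0175  0.2781] 1.07
0 [ 0.5283 -0.0176  0.2788] 1.172
0.003 [ 0.5276 -0.0178  0.2782] 1.358
0.006 [ 0.5269 -0.018   0.2823] 1.579
0.012 [ 0.5291 -0.0174  0.2783] 2.229
[0.71429373 0.34901852 0.00649806]
```

The fit puts the key within about 2 mm of the stand's axis and clearly not sitting high, so I'm handing in.

```bash
python3 -c "
from cell import robot
print(robot.hand_in())"
```

```text
the job is handed in; nothing more can be done
None
```

I stacked the three cores that were there and locked them with the red key, then handed the job in at about 39 s. No verdict was reported. The blue core was absent in every view.

**Cores:** Yellow, green and grey went on in that order. Each was pressed down while still gripped, at 7.4 to 8.2 N. By the arm's height readings the seat sank about 5.5 mm for yellow (then about 1.5 mm more, with no reading taken at that depth), 7 mm for green and 8 mm for grey. I let the seat spring back up before each release, and the side pictures showed every core lying flat.

**Key:** I read the slot angle as about 16° from the wrist picture and pre-aligned the key to it. It went into the slot without resistance, so I never had to turn it under pressure to find the slot. The collar met the spindle top at about 3 N, at the expected height, and I let go after that.

**Last checks:** The key stands upright, and its fitted position is within about 2 mm of the stand's axis. The seat looks up and the gripper is clear with no contact.

Things that disagreed or were left unchecked:
- **Key height:** the two-camera fit was loose. It slightly preferred a key 3 to 6 mm lower than nominal, and fitted clearly worse for one sitting high. The contact force and height on insertion show it fully home.
- **Tool tilt:** up to about 0.02 rad built up between moves, with no visible effect.
- **Bystanders and look-alikes:** I did not go near them and nothing looked disturbed, but I did not measure them at the end.

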